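# Set out the blood-smear staining line

## Robot

A 6-joint arm with a two-finger parallel gripper is mounted at the origin on the work surface. World frame = base frame: x ahead of the robot, y to its left, z up, the work surface at z = 0. Lengths are in m, angles in rad, forces in N, time in s.
With the tool pointing down it reaches from about 0.35 to 0.775 m from the base axis. Payload 5.5 kg.
Tool frame: the origin (TCP) lies at the very end of the fingers, on their centre line; the grasp point (between the pads) lies 19 mm behind it; z points along the fingers, y is the direction in which the jaws open and shut (so a half turn about z gives the same grasp; the last joint's range is limited). The gripper opens to 85 mm and grips with 20 to 120 N. Pads are 22 mm wide; open, the fingers measure 114 mm over their backs; the gripper's body (76 mm by 85 mm) begins 54 mm behind the grasp point. The pads swing forward as they close: fully open they stand 13 mm farther back than shut.
Start: joints at [1.152, 0.313, 0.046, 1.304, 0, 1.431], TCP at [0.158, 0.553, 0.231] pointing down, gripper open.
Joint ranges: [-2.76, 2.76], [-0.86, 1.69], [-1.03, 1.26], [-2.2, 2.34], [-1.47, 1.5], [-3.14, 3.14]. Speed limits (rad/s): [2.57, 2.57, 3.14, 3.14, 3.14, 3.14].

## Interface

Orientations are given as a unit quaternion [w, x, y, z].
In Python, from workcell import get_state, vision, workorder, silhouettes, tip_of gives the robot as it stands.
- The arm moves only by the shell command python3 -m inch 'ROWS' [FORCE]. ROWS is JSON, a list of rows, each a list of 7 numbers: the shift along the tool's x, y, z in cm, then the turn, a rotation vector about the tool's x, y, z in degrees, then the finger opening in cm, from 0 to 8.54. In form: [[dx, dy, dz, rx, ry, rz, hand], ...]. A call has 1 to 5 rows; each row shifts and turns the commanded pose from where the row before left it, along the tool's axes as they then stand; what a row does not reach is not made up. A row lasts 1/10 s, in which the tool goes at most 50 mm and 8.59 degrees, less where a joint would pass 70% of its speed; a pose out of reach is approached as far as the arm can. A call with a gripper value outside its range is refused whole. The fingers move at their own pace and stop on an object; FORCE is the grip in N (left out, the last holds). Time passes only in rows, so rows that do not move let the fingers close. It gives the time, the measured TCP pose, the force and the opening at its end, in the units of the state.
- get_state(): the state, without advancing time (a new reading comes with each control period).
- vision.read_camera(name): name is "scene" or "top" or "wrist"; returns a dict with "pixels" (400x640x3 uint8, red, green, blue), "depth" (400x640 float32, m along the optical axis (not along the pixel's ray), 0 where there is no reading), "mtx" (3x3 intrinsics, pixels), "T" (4x4, takes a point from camera to world coordinates); the wrist camera has in their place "tool_from_camera" (4x4, takes a point from camera to tool coordinates, whose origin is the TCP and whose axes are the flange's). Camera axes: x right, y up, looking along -z (the intrinsics and any distortion apply to the point x, -y, -z); pixel columns grow to the right and rows downward; lengths in m; the calibration is good to about 2 mm. A picture is of the moment at which its call begins: read the wrist's pose just before it.
- workorder.hand_in(): hands the job in, once; it reports no verdict.
Trained networks look in a picture, given as the dict that the camera call returned (one of the last four; its "shot" number tells which), for a name from the list of things; names that differ only in an ending like _2 or _b are one class to them, and where a whole thing is asked for, a point or a joint stands for the part that bears it (a point fixed in the world has none). Each returns a list of dicts, best first, with "confidence" (0 to 1); they miss things now and then, are a little off and sometimes report something else, mostly with a low value. They report only what shows in the picture. A call takes as long as a camera call. They do not tell look-alikes from the thing itself.
- silhouettes(picture, label): "mask" (400x640 bool, what is visible of it) and "location" ([column, row] in pixels, amid what is visible of it).
- tip_of(picture, label): "location" ([column, row] in pixels: a listed point, or the origin of a listed thing).
The state is a dict: "clock": time; "joint_pos": joint angles; "qvel": joint speeds; "tau": joint torques, N m; "tcp_pos": TCP position; "orientation": TCP orientation; "wrist_force": force on the tool from outside, world axes, zero at the start; "ft_torque": the same for the moment, N m; "finger_gap": finger opening in m.
Only numpy, scipy, OpenCV 4.12 (cv2) and the standard library are available. Lean on these libraries where they do the work, as an engineer would, in place of code of your own. Each camera call takes 0.05 s, during which the arm holds its last target.

## Task

Set out the empty vessels for staining blood smears in the three-bay steel tray, in working order from the slide board to the drying rack: the tall footed jar in the middle of the end bay on the slide board's side, the beaker in the middle of the end bay on the drying rack's side, and the rectangular trough between them in the middle bay, lengthwise along the tray. Put the lid squarely on the trough, and stand the timer on the bench just behind the tray, right behind the trough, square to the tray with its screen towards the robot. Set each thing down, do not drop it, and leave the brown bottle and the tube stand where they are.

Things in the scene. Friction and masses are not known exactly. Their poses are not given: they have to be found in the camera images.
- tray: Low steel tray fixed on the bench, 108 (x) by 318 (y) by 12 mm, floor 3 mm up, walls 4 mm; yaw within 0.1 rad. Two 10 mm high ribs make three bays in a row along y: centres at y = 110, 0, -110 mm (x = 0) in its frame; end bays 90 (y) by 100 mm inside, middle bay 122 by 100. Origin: centre of underside, at bench height; +x away from the robot (behind), +y to the robot's left.
- board: Slide board: flat pale slab 130 (x) by 110 (y) by 14 mm high with three glass slides with red smears lying on it, fixed on the bench behind one end of the tray, left or right (the sign of its y in the tray's frame tells which end bay is on its side). Origin: centre of the underside.
- dryrack: Slide drying rack: grey slotted block 86 (x) by 104 (y) by 44 mm high with glass slides on edge in its slots, fixed on the bench behind the other end of the tray. Origin: centre of the underside.
- jar: Tall narrow staining jar, pale grey-green, round, open, 90 mm high: foot disc 56 mm across, 8 mm high; straight body 46 mm across from 13 mm up to the rim (grip its upper half); slide ribs inside. 0.17 kg. Stands loose on the bench. Origin: centre of the underside, z up.
- trough: Rectangular open white porcelain staining trough, 56 (x) by 92 (y) by 50 mm high, walls 5 mm, ribs inside its long walls. 0.24 kg. Grip it across its 56 mm width. Loose, its long axis y starts within 0.4 rad of the world y axis. Origin: centre of the underside, z up.
- beaker: Round clear plastic beaker, 60 mm across, 74 mm high, with a small lip and blue ticks on its wall; wider and lower than the jar, no foot. 0.08 kg. Loose. Origin: centre of the underside, z up.
- lid: Flat white porcelain lid of the trough, loose on the bench: 68 (x) by 104 (y) by 8 mm, no lip below; bar handle on top, 14 (x) by 44 (y) mm, from 8 to 30 mm up. 0.13 kg. Its y starts within 0.4 rad of world y. When on, its underside is 50 mm above the trough's underside. Origin: centre of the underside, z up.
- timer: White bench timer: upright box 26 (x) by 56 (y) mm, top 60 mm up, on a foot 40 (x) by 56 (y) by 8 mm (box centre at x = 3 mm), display and three buttons on its -x face. 0.09 kg. Grip it across 56 or 26 mm. Stands loose, display towards the robot within 0.4 rad. Origin: centre of the foot's underside, z up.
- bottle: Bystander: brown reagent bottle with a black cap, 50 mm across, 120 mm high, standing loose among the things. Origin: centre of the underside.
- tubestand: Bystander: cream tube stand with five capped tubes, 46 (x) by 104 (y) by 96 mm high, standing loose among the things. Origin: centre of the underside. (Also about, not listed: pen, tape roll and small dropper bottle, at x under 0.37 m, and a slide carton 33 mm high at about x 0.60, y 0.345.)
Mind the look-alikes: they are no part of the job. Leave any red look-alike of the trough alone.

How it is judged:
By the outcome, as a careful person would: the job done as asked, in the order asked, and still so for the second after the job is handed in, with the robot touching nothing.
It also fails if it takes over 122 s, if anything falls off the work surface, if the arm or the gripper's body presses on something with over 40 N, if the wrist force passes 120 N, or if a joint passes its speed limit or range.

## Working session

There is one attempt and no reset: what is moved stays moved. The work goes in short steps, Python scripts to look and compute and a shell command to move; the robot and the scene stay as the last step left them, time stands still between calls to the robot, and variables do not carry over. Pictures are saved under pics/ and viewed, and the job is handed in when it is done.

```bash
mkdir -p pics; ls
python3 - <<'E'
from workcell import get_state, vision
import cv2,json
print(get_state())
for n in ["scene","top","wrist"]:
    p=vision.read_camera(n)
    cv2.imwrite(f"pics/{n}0.png",p["pixels"][:,:,::-1])
    print(n,p["mtx"],p.get("T",p.get("tool_from_camera")),p.keys())
E
```

```text
pics
{'clock': 0.0, 'joint_pos': array([1.15237846e+00, 3.14041628e-01, 4.49918214e-02, 1.30364174e+00,
       2.66484511e-05, 1.43118531e+00]), 'qvel': array([-2.08834141e-04, -2.09983935e-05,  2.48260120e-04,  1.08670373e-03,
        1.28816887e-03,  1.95750517e-04]), 'tau': array([ 5.09805795e-04, -4.80618775e+01,  2.98535872e+01,  1.94230280e-02,
       -4.21012219e-04, -2.71516569e-06]), 'tcp_pos': array([0.15803847, 0.55231232, 0.2303907 ]), 'orientation': array([-2.73788721e-04,  1.38952299e-01,  9.90298622e-01, -9.07294101e-04]), 'wrist_force': array([ 0.32680432,  0.06634531, -0.16102796]), 'ft_torque': array([ 0.05905431,  0.06254532, -0.03153377]), 'finger_gap': 0.0853473974343753}
scene [[423.57931744   0.         322.08319457]
 [  0.         423.57931744 201.71125583]
 [  0.           0.           1.        ]] [[ 0.79975745 -0.44572986  0.40213544  1.0073264 ]
 [ 0.6002993   0.58779777 -0.54234171 -0.54975738]
 [ 0.00536358  0.67514345  0.73766697  0.78186569]
 [ 0.          0.          0.          1.        ]] dict_keys(['pixels', 'depth', 'mtx', 'T', 'shot'])
top [[489.66038057   0.         323.91965872]
 [  0.         489.66038057 200.62328152]
 [  0.           0.           1.        ]] [[-0.01664729  0.99771511 -0.06547848  0.50974673]
 [-0.99974072 -0.01559199  0.01659481  0.02055698]
 [ 0.01553595  0.06573776  0.99771598  1.40644193]
 [ 0.          0.          0.          1.        ]] dict_keys(['pixels', 'depth', 'mtx', 'T', 'shot'])
wrist [[283.01800555   0.         319.56792468]
 [  0.         283.01800555 201.3395126 ]
 [  0.           0.           1.        ]] [[-1.50561681e-04  9.46756801e-01  3.21949588e-01  8.25136024e-02]
 [ 9.99999871e-01 -1.38581782e-05  5.08408747e-04  3.63848715e-04]
 [ 4.85801073e-04  3.21949623e-01 -9.46756676e-01 -1.43147371e-01]
 [ 0.00000000e+00  0.00000000e+00  0.00000000e+00  1.00000000e+00]] dict_keys(['pixels', 'depth', 'mtx', 'tool_from_camera', 'shot'])
```

View pics/top0.png

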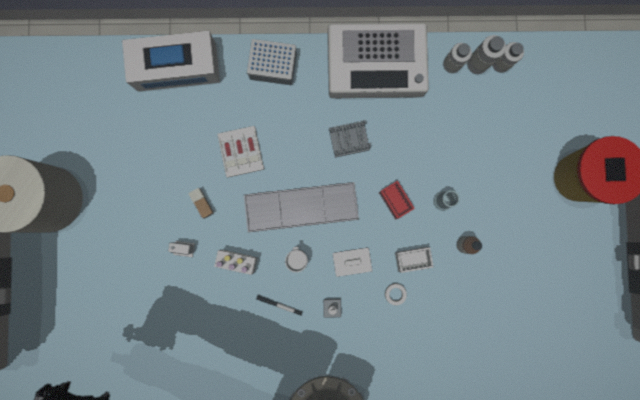

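View pics/scene0.png

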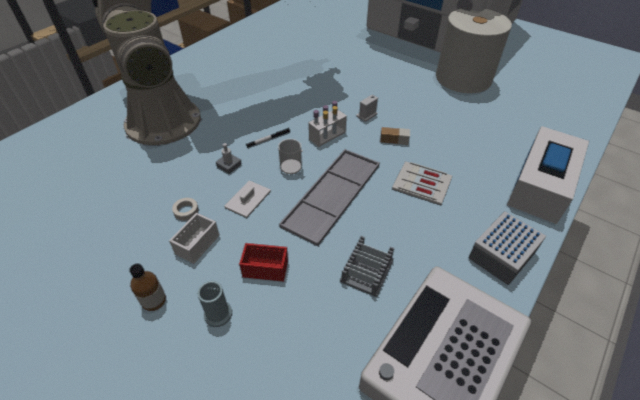

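The top view shows the board at the tray's left (+y) end (242,152) and the rack on the right (350,140). Also visible are the jar (447,199), trough (414,260), lid (352,262), beaker (297,260), timer (180,249) and red decoy (397,199). Next I'll measure them.

```bash
cat > h.py <<'E'
import numpy as np, cv2
from workcell import get_state, vision, silhouettes, tip_of
from scipy.spatial.transform import Rotation as R
def toolT():
    s=get_state(); T=np.eye(4); q=s["orientation"]; T[:3,:3]=R.from_quat([q[1],q[2],q[3],q[0]]).as_matrix(); T[:3,3]=s["tcp_pos"]; return T
def shot(n):
    if n=="wrist":
        T=toolT(); p=vision.read_camera(n); p["T"]=T@p["tool_from_camera"]
    else: p=vision.read_camera(n)
    return p
def cloud(p,mask=None):
    d=p["depth"]; m=d>0
    if mask is not None: m=m&mask
    v,u=np.nonzero(m); z=d[m]; K=p["mtx"]
    x=(u-K[0,2])/K[0,0]*z; y=(v-K[1,2])/K[1,1]*z
    P=np.c_[x,-y,-z]; return P@p["T"][:3,:3].T+p["T"][:3,3]
def ray(p,uv,z):
    K=p["mtx"]; d=np.array([(uv[0]-K[0,2])/K[0,0],-(uv[1]-K[1,2])/K[1,1],-1]); d=p["T"][:3,:3]@d; o=p["T"][:3,3]
    return o+d*(z-o[2])/d[2]
def proj(p,X):
    X=np.atleast_2d(X); C=(X-p["T"][:3,3])@p["T"][:3,:3]; K=p["mtx"]
    return np.c_[K[0,0]*C[:,0]/-C[:,2]+K[0,2],-K[1,1]*C[:,1]/-C[:,2]+K[1,2]]
def rect(P):
    (c,s,a)=cv2.minAreaRect((P[:,:2]*1000).astype(np.float32)); return np.round(c,1),np.round(s,1),round(a,1)
E
python3 - <<'E'
from h import *
np.set_printoptions(suppress=True,precision=4)
for cam in ["top","scene"]:
    p=shot(cam)
    for l in "tray board dryrack jar trough beaker lid timer bottle tubestand".split():
        for r in silhouettes(p,l)[:2]:
            P=cloud(p,r["mask"]); t=tip_of(p,l)[:1]
            print(cam,l,round(r["confidence"],2),r["location"],"n",len(P),"z",np.percentile(P[:,2],[2,50,98]).round(3),rect(P) if len(P) else "", "tip",[(ray(p,x["location"],0)[:2],round(x["confidence"],2)) for x in t])
print(get_state()["clock"])
E
```

```text
top tray 0.79 [302.3, 206.9] n 4176 z [-0.002  0.004  0.017] (array([584.5,  64.2]), array([111.9, 323.8]), 6.1) tip []
top tray 0.55 [292.5, 257.9] n 417 z [0.001 0.008 0.078] (array([436. ,  78.9]), array([58.8, 59.6]), 45.8) tip []
top board 0.97 [240.0, 149.5] n 1666 z [0.006 0.012 0.018] (array([748. , 236.4]), array([129. , 110.1]), 11.5) tip [(array([0.7515, 0.2269]), 0.66)]
top board 0.46 [235.9, 260.8] n 664 z [0.009 0.063 0.1  ] (array([436.2, 245.1]), array([104.5,  44.1]), 78.7) tip [(array([0.7515, 0.2269]), 0.66)]
top dryrack 0.8 [346.8, 139.1] n 1162 z [-0.     0.014  0.047] (array([783.6, -80.8]), array([ 94.6, 113.5]), 11.0) tip [(array([0.5819, 0.0686]), 0.63)]
top jar 0.95 [446.0, 195.6] n 394 z [0.005 0.049 0.094] (array([ 596.9, -340.4]), array([51.9, 46.8]), 43.2) tip [(array([ 0.5989, -0.3369]), 0.86)]
top trough 0.93 [398.1, 200.3] n 743 z [0.001 0.011 0.055] (array([ 600. , -204.8]), array([92.8, 57.7]), 30.2) tip [(array([ 0.4368, -0.256 ]), 0.84)]
top trough 0.85 [415.7, 257.9] n 775 z [-0.     0.011  0.056] (array([ 428.7, -250. ]), array([62.7, 92.7]), 8.
[... 1924 characters left out ...]
y([425.2, -78.8]), array([ 76.2, 112.2]), 8.0) tip [(array([ 0.4262, -0.0877]), 0.57)]
scene lid 0.43 [291.4, 152.6] n 693 z [0.007 0.05  0.076] (array([438.7,  76.1]), array([57.3, 63.2]), 38.8) tip [(array([ 0.4262, -0.0877]), 0.57)]
scene timer 0.7 [369.1, 109.1] n 314 z [0.007 0.042 0.063] (array([478.4, 391.7]), array([55.8, 28.8]), 78.7) tip [(array([0.4708, 0.3858]), 0.81)]
scene bottle 0.79 [142.5, 289.3] n 1145 z [0.006 0.074 0.122] (array([ 444.3, -397. ]), array([ 55.4, 110.8]), 74.0) tip [(array([ 0.4723, -0.4095]), 0.75)]
scene tubestand 0.62 [325.3, 125.5] n 1121 z [0.001 0.048 0.097] (array([400.2, 270.1]), array([111.7, 174.6]), 53.7) tip [(array([0.4382, 0.2388]), 0.92)]
2.5
```

```bash
cat > plan.py <<'E'
import sys
from h import *
a=list(map(float,sys.argv[1:]))  # x y z(mm) yaw(deg) of tool y
T=toolT(); th=np.degrees(np.arctan2(T[1,1],T[0,1]))
tgt=np.array(a[:3])/1000
dth=(a[3]-th+90)%180-90
d=(tgt-T[:3,3])*100
c=np.radians(th+dth)
ty=np.array([np.cos(c),np.sin(c),0]); tx=np.array([ty[1],-ty[0],0])  # y x z(down)
tx=np.cross(ty,[0,0,-1])
print("now",(T[:3,3]*1000).round(1),"yaw",round(th,2),"tilt",np.degrees(np.arccos(-T[2,2])).round(2),"axis",T[:3,2].round(4))
print("rz %.2f deg; after turn: shift tool cm x %.2f y %.2f z %.2f"%(-dth,d@tx,d@ty,-d[2]))
print("before turn: shift",(T[:3,:3].T@d).round(2), "q",np.round(get_state()["joint_pos"],2),"t",get_state()["clock"])
E
python3 plan.py 440 -60 320 7
```

```text
now [158.3 552.8 231.4] yaw 74.03 tilt 0.01 axis [ 0.e+00  1.e-04 -1.e+00]
rz 67.03 deg; after turn: shift tool cm x -64.26 y 20.49 z -8.86
before turn: shift [-43.95 -51.16  -8.87] q [1.15 0.31 0.05 1.3  0.   1.43] t 2.5
```

```bash
python3 -m inch '[[0,0,-3,0,0,8,8.5],[0,0,-3,0,0,8,8.5],[0,0,-3,0,0,8,8.5],[-3,0,0,0,0,8,8.5],[-3,0,0,0,0,8,8.5]]'; python3 plan.py 440 -60 320 7
```

```text
clock: 3.0
tcp_pos: [0.2019, 0.512, 0.3224]
orientation: [0.0, 0.471, 0.882, 0.001]
wrist_force: [1.3, -0.1, -0.3]
finger_gap: 0.0854
now [201.9 512.  322.4] yaw 33.8 tilt 0.17 axis [ 0.0016  0.0025 -1.    ]
rz 26.80 deg; after turn: shift tool cm x -59.67 y 16.66 z 0.24
before turn: shift [-60.77 -12.03   0.13] q [ 1.05  0.26  0.19  1.5  -0.    2.03] t 3.0
```

```bash
python3 -m inch '[[-2,4,0,0,0,8,8.5],[-3,3,0,0,0,8,8.5],[-4,1,0,0,0,8,8.5],[-4.5,1,0,0,0,2.8,8.5],[-4.5,1,0,0,0,0,8.5]]'; python3 plan.py 440 -60 320 7
```

```text
clock: 3.5
tcp_pos: [0.3419, 0.381, 0.3208]
orientation: [0.0, 0.662, 0.75, -0.0]
wrist_force: [1.3, -1.4, -0.7]
finger_gap: 0.0851
now [341.9 381.  320.8] yaw 7.16 tilt 0.01 axis [-1.e-04 -2.e-04 -1.e+00]
rz 0.16 deg; after turn: shift tool cm x -44.97 y 4.36 z 0.08
before turn: shift [-44.98   4.23   0.09] q [ 0.68  0.18  0.09  1.48 -0.    2.13] t 3.5
```

```bash
python3 -m inch '[[-4.5,0.8,0,0,0,0,8.5],[-4.5,0.8,0,0,0,0,8.5],[-4.5,0.6,0,0,0,0,8.5],[-4.5,0.5,0,0,0,0,8.5],[-4.5,0.5,0,0,0,0,8.5]]'; python3 -m inch '[[-4.5,0.5,0,0,0,0,8.5],[-4.5,0.5,0,0,0,0,8.5],[-4.5,0.3,0,0,0,0,8.5],[-4.5,0,0,0,0,0,8.5],[-4.5,0,0,0,0,0,8.5]]';python3 plan.py 440 -60 320 7
python3 - <<'E'
from h import *
p=shot("wrist"); cv2.imwrite("pics/w1.png",p["pixels"][:,:,::-1])
for l in ["tray","trough","lid","beaker"]:
    for r in silhouettes(p,l)[:2]:
        P=cloud(p,r["mask"]); print(l,round(r["confidence"],2),r["location"],len(P),np.percentile(P[:,2],[2,50,98]).round(3),rect(P),rect(P[P[:,2]>np.percentile(P[:,2],98)-.006]))
E
```

```text
clock: 4.0
tcp_pos: [0.4011, 0.1615, 0.3215]
orientation: [0.0, 0.661, 0.75, 0.0]
wrist_force: [1.6, 0.8, 0.1]
finger_gap: 0.0849
clock: 4.5
tcp_pos: [0.4422, -0.0603, 0.3215]
orientation: [0.0, 0.661, 0.75, 0.0]
wrist_force: [0.7, 1.5, 0.4]
finger_gap: 0.0849
now [442.2 -60.3 321.5] yaw 7.22 tilt 0.04 axis [ 8.e-04 -1.e-04 -1.e+00]
rz 0.22 deg; after turn: shift tool cm x 0.05 y -0.21 z 0.15
before turn: shift [ 0.06 -0.21  0.15] q [-0.32  0.05 -0.06  1.46  0.    1.13] t 4.5
tray 0.9 [425.9, 91.9] 14326 [0.002 0.004 0.015] (array([591.6,  41.6]), array([117. , 281.6]), 5.9) (array([588.3,  41.6]), array([109.1, 275.1]), 5.6)
trough 0.76 [301.3, 265.8] 1994 [0.004 0.027 0.052] (array([ 432.6, -250.9]), array([55.9, 94.3]), 8.3) (array([ 432.7, -251.2]), array([55.9, 93.6]), 8.3)
trough 0.7 [393.4, 249.8] 2087 [0.001 0.027 0.052] (array([ 567.9, -148.2]), array([104.9, 266.2]), 32.0) (array([ 557.7, -132.4]), array([ 91.5, 227.4]), 30.0)
beaker 0.72 [328.3, 59.9] 2222 [0.003 0.01  0.076] (array([441.9,  81.1]), array([73.6, 59.8]), 39.1) (array([437.8,  77. ]), array([61.3, 60.5]), 46.3)
```

View pics/w1.png

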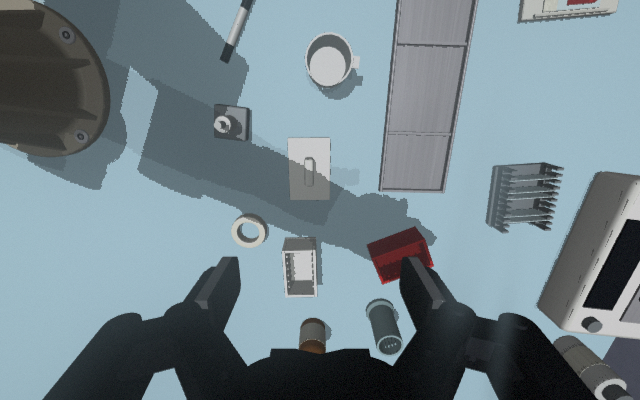

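Wrist view: trough at (301,266), red decoy at (400,255), lid at (309,168), beaker at (328,60). The trough's rim measures 56x94 mm, which matches. Going to the trough.

```bash
python3 plan.py 432.6 -251 100 8.3; python3 -m inch '[[-4.7,-0.8,2,0,0,-1.1,8.5],[-4.7,-0.8,4,0,0,0,8.5],[-4.5,-0.9,4,0,0,0,8.5],[-4.5,-0.9,4,0,0,0,8.5],[0,0,4,0,0,0,8.5]]'; python3 plan.py 432.6 -251 20 8.3
```

```text
now [442.  -58.3 321.3] yaw 7.17 tilt 0.04 axis [-3.e-04  6.e-04 -1.e+00]
rz -1.13 deg; after turn: shift tool cm x -18.93 y -3.71 z 22.13
before turn: shift [-19.01  -3.33  22.12] q [-0.31  0.05 -0.06  1.46  0.    1.13] t 4.75
clock: 5.25
tcp_pos: [0.4369, -0.2207, 0.1639]
orientation: [0.002, 0.654, 0.756, -0.0]
wrist_force: [1.0, 0.2, 0.3]
finger_gap: 0.085
now [ 436.9 -220.7  163.9] yaw 8.25 tilt 0.26 axis [ 0.0032 -0.0032 -1.    ]
rz -0.05 deg; after turn: shift tool cm x -2.94 y -0.86 z 14.39
before turn: shift [-2.88 -0.9  14.4 ] q [-0.63  0.18 -0.3   1.09 -0.    0.8 ] t 5.25
```

```bash
python3 -m inch '[[0,0,0,0,0,0,8.5]]'; python3 plan.py 432.6 -251 20 8.3
```

```text
clock: 5.35
tcp_pos: [0.4323, -0.2148, 0.1592]
orientation: [-0.005, 0.654, 0.757, -0.0]
wrist_force: [0.1, 1.2, 0.7]
finger_gap: 0.0853
now [ 432.3 -214.8  159.2] yaw 8.37 tilt 0.59 axis [-0.0081  0.0064 -0.9999]
rz 0.07 deg; after turn: shift tool cm x -3.58 y -0.49 z 13.92
before turn: shift [-3.69 -0.4  13.9 ] q [-0.63  0.18 -0.31  1.09  0.    0.8 ] t 5.35
```

```bash
python3 -m inch '[[-1.2,-0.2,2,0,0,0,8.5],[-1.2,-0.2,2,0,0,0,8.5],[-1.2,-0.1,2,0,0,0,8.5],[0,0,1,0,0,0,8.5],[0,0,0,0,0,0,8.5]]'; python3 plan.py 432.6 -251 20 8.3
python3 - <<'E'
from h import *
p=shot("wrist"); cv2.imwrite("pics/w2.png",p["pixels"][:,:,::-1])
for l in ["trough"]:
    for r in silhouettes(p,l)[:2]:
        P=cloud(p,r["mask"]); print(l,round(r["confidence"],2),r["location"],len(P),np.percentile(P[:,2],[2,50,98]).round(3),rect(P),rect(P[P[:,2]>np.percentile(P[:,2],98)-.006]))
E
```

```text
clock: 5.85
tcp_pos: [0.4358, -0.2526, 0.0942]
orientation: [-0.001, 0.653, 0.757, 0.0]
wrist_force: [-0.4, 0.7, 0.3]
finger_gap: 0.0848
now [ 435.8 -252.6   94.2] yaw 8.44 tilt 0.09 axis [-9.0e-04  1.3e-03 -1.0e+00]
rz 0.14 deg; after turn: shift tool cm x 0.21 y -0.30 z 7.42
before turn: shift [ 0.2  -0.29  7.42] q [-0.69  0.26 -0.37  0.94  0.    0.74] t 5.85
trough 0.88 [318.6, 212.4] 10145 [0.004 0.025 0.051] (array([ 434.4, -268.7]), array([ 72.6, 127.5]), 8.9) (array([ 432.7, -251.3]), array([56.3, 92.5]), 8.5)
trough 0.81 [545.8, 188.3] 15337 [0.004 0.033 0.051] (array([ 631.5, -210.8]), array([142.2,  97.4]), 30.4) (array([ 600.8, -206.2]), array([93.6, 57.8]), 30.3)
```

View pics/w2.png

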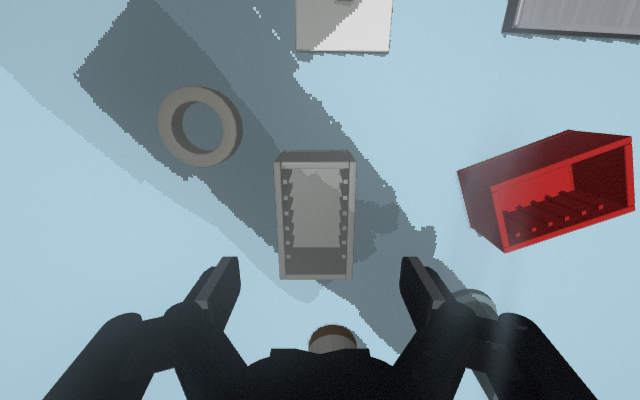

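Both fixes of the trough agree: (432.7, -251.3), yaw 8.4°. The picture shows it centred between the fingers. Descending.

```bash
python3 -m inch '[[0.1,-0.1,2.4,0,0,0,8.5],[0.1,-0.2,2.4,0,0,0,8.5],[0,0,1.8,0,0,0,8.5],[0,0,0.8,0,0,0,8.5],[0,0,0,0,0,0,8.5]]'; python3 plan.py 432.6 -251.3 20 8.4
```

```text
clock: 6.45
tcp_pos: [0.4325, -0.2522, 0.0202]
orientation: [-0.0, 0.654, 0.757, 0.0]
wrist_force: [0.4, -0.1, 0.3]
finger_gap: 0.085
now [ 432.5 -252.2   20.2] yaw 8.37 tilt 0.04 axis [-4.e-04  6.e-04 -1.e+00]
rz -0.03 deg; after turn: shift tool cm x 0.09 y 0.03 z 0.02
before turn: shift [0.09 0.03 0.02] q [-0.69  0.34 -0.48  0.75  0.    0.74] t 6.45
```

```bash
python3 -m inch '[[0.1,0,0,0,0,0,5],[0,0,0,0,0,0,5],[0,0,0,0,0,0,5],[0,0,0,0,0,0,5],[0,0,0,0,0,0,5]]' 45; python3 -m inch '[[0,0,-1,0,0,0,5],[0,0,-2,0,0,0,5],[0,0,-3,0,0,0,5],[0,0,-3,0,0,0,5],[0,0,-1,0,0,0,5]]'
python3 - <<'E'
from h import *
c,s=np.cos(.1),np.sin(.1)
p=shot("top")
r=silhouettes(p,"tray")[0]; P=cloud(p,r["mask"]); print(rect(P), rect(P[P[:,2]>.008]))
p=shot("wrist"); cv2.imwrite("pics/w3.png",p["pixels"][:,:,::-1])
E
python3 plan.py 584 64 150 6
```

```text
clock: 6.95
tcp_pos: [0.4332, -0.2524, 0.0215]
orientation: [0.001, 0.654, 0.757, 0.0]
wrist_force: [-0.1, 0.9, 6.5]
finger_gap: 0.0556
clock: 7.45
tcp_pos: [0.4336, -0.2529, 0.1234]
orientation: [0.002, 0.654, 0.757, 0.0]
wrist_force: [0.3, 0.1, -1.8]
finger_gap: 0.0552
(array([586.2,  63.9]), array([109.9, 319.7]), 5.6) (array([585.3,  64.3]), array([108.5, 318.1]), 5.5)
now [ 432.4 -251.9  120.1] yaw 8.32 tilt 0.05 axis [ 7.e-04 -5.e-04 -1.e+00]
rz 2.32 deg; after turn: shift tool cm x 29.84 y 18.38 z -2.99
before turn: shift [29.07 19.58 -2.99] q [-0.69  0.23 -0.34  0.99  0.    0.74] t 7.6
```

```bash
python3 -m inch '[[3,1,-2,0,0,1,5],[4.5,2,-2,0,0,1.5,5],[4.5,2,-1,0,0,0,5],[4.5,2,0,0,0,0,5],[3,2,0,0,0,0,5]]' ; python3 -m inch '[[0,0,0,0,0,0,5]]'; python3 plan.py 584 64 150 5.7
python3 - <<'E'
from h import *
p=shot("wrist"); cv2.imwrite("pics/w3.png",p["pixels"][:,:,::-1])
r=silhouettes(p,"tray")[0]; P=cloud(p,r["mask"]); print(rect(P), rect(P[P[:,2]>.008]),len(P))
E
```

```text
clock: 8.1
tcp_pos: [0.4974, -0.0481, 0.1673]
orientation: [-0.002, 0.67, 0.743, -0.0]
wrist_force: [0.7, -0.8, -3.0]
finger_gap: 0.0549
clock: 8.2
tcp_pos: [0.4988, -0.0471, 0.1669]
orientation: [-0.001, 0.668, 0.744, 0.0]
wrist_force: [-0.5, -0.7, -3.1]
finger_gap: 0.0556
now [498.8 -47.1 166.9] yaw 6.16 tilt 0.17 axis [-0.0021  0.0021 -1.    ]
rz 0.46 deg; after turn: shift tool cm x 10.21 y 9.58 z 1.69
before turn: shift [10.13  9.67  1.69] q [-0.26  0.2  -0.26  1.11  0.    1.21] t 8.2
(array([594.4,  18.5]), array([116.1, 241.7]), 5.8) (array([590.5,  20.4]), array([108.6, 233. ]), 5.7) 24121
```

View pics/w3.png

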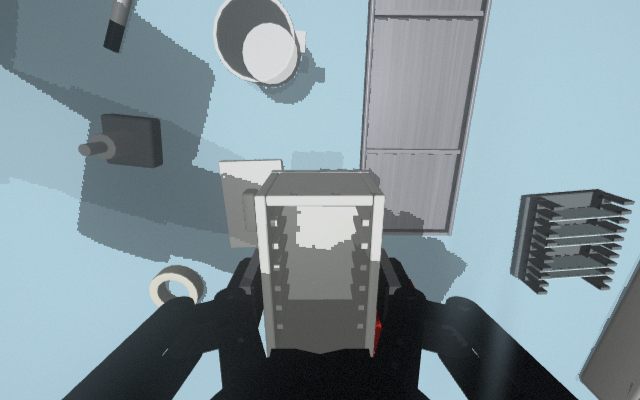

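The picture shows the trough held square, and the tray's end wall and both ribs are visible. Tray estimate from top and wrist views: (586, 63.5), yaw 5.6°.

```bash
python3 plan.py 586 62.5 60 5.6; python3 -m inch '[[2.5,2.5,0,0,0,0.5,5],[2.5,2.5,0,0,0,0,5],[2.5,2.5,1,0,0,0,5],[2.4,2.3,2,0,0,0,5],[0,0,2,0,0,0,5]]' ; python3 -m inch '[[0,0,2,0,0,0,5],[0,0,2,0,0,0,5],[0,0,0,0,0,0,5]]'; python3 plan.py 586 62.5 26 5.6
```

```text
now [497.5 -50.  166.9] yaw 5.97 tilt 0.2 axis [-3.5e-03  6.0e-04 -1.0e+00]
rz 0.37 deg; after turn: shift tool cm x 10.34 y 9.90 z 10.69
before turn: shift [10.26 10.   10.67] q [-0.26  0.2  -0.26  1.11 -0.    1.21] t 8.3
clock: 8.8
tcp_pos: [0.5888, 0.0579, 0.1172]
orientation: [0.0, 0.673, 0.74, 0.001]
wrist_force: [-1.2, -0.7, -3.1]
finger_gap: 0.0551
clock: 9.1
tcp_pos: [0.5832, 0.0554, 0.0745]
orientation: [-0.003, 0.674, 0.738, -0.003]
wrist_force: [-0.9, 0.2, -2.5]
finger_gap: 0.0551
now [583.2  55.4  74.5] yaw 5.21 tilt 0.48 axis [-8.4e-03  1.0e-04 -1.0e+00]
rz -0.39 deg; after turn: shift tool cm x 0.68 y 0.35 z 4.85
before turn: shift [0.68 0.38 4.85] q [-0.04  0.43 -0.18  0.97 -0.    1.44] t 9.1
```

```bash
python3 -m inch '[[0.5,0.3,1,0,0,-0.3,5],[0,0,1,0,0,0,5],[0,0,0,0,0,0,5],[0,0,0,0,0,0,5]]' ; python3 plan.py 586 62.5 26 5.6;  python3 - <<'E'
from h import *
p=shot("wrist"); cv2.imwrite("pics/w4.png",p["pixels"][:,:,::-1])
for n in "tray","trough":
    r=silhouettes(p,n)[0]; P=cloud(p,r["mask"]); print(n,rect(P), rect(P[P[:,2]>np.percentile(P[:,2],98)-.006]),np.percentile(P[:,2],98),len(P))
E
```

```text
clock: 9.5
tcp_pos: [0.5892, 0.062, 0.059]
orientation: [-0.0, 0.672, 0.741, -0.0]
wrist_force: [0.8, -1.0, -2.1]
finger_gap: 0.0548
now [589.2  62.   59. ] yaw 5.62 tilt 0.0 axis [-0.  0. -1.]
rz 0.02 deg; after turn: shift tool cm x 0.08 y -0.31 z 3.30
before turn: shift [ 0.08 -0.31  3.3 ] q [-0.03  0.45 -0.19  0.93  0.    1.44] t 9.5
tray (array([584.7,  74.4]), array([116.6, 260.6]), 5.5) (array([584.6,  79. ]), array([108.6, 246.6]), 5.5) 0.015060469347438994 32174
trough (array([591.9,  30.2]), array([ 95.5, 158.7]), 5.7) (array([589.3,  65. ]), array([56.2, 88.7]), 5.6) 0.08872080708277807 21186
```

View pics/w4.png

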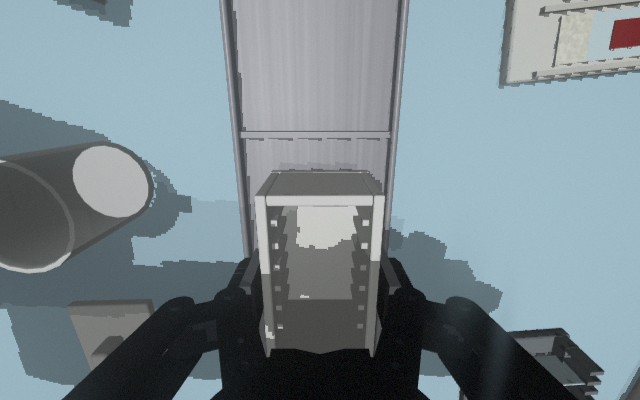

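Held trough reads (589, 63) and the tray axis at that y is 586. I'll shift 3 mm and lower.

```bash
python3 -m inch '[[0,-0.3,1.5,0,0,0,5],[0,0,1.3,0,0,0,5],[0,0,0.4,0,0,0,5],[0,0,0.2,0,0,0,5],[0,0,0,0,0,0,5]]' ; python3 plan.py 586 62.5 23 5.6
```

```text
clock: 10.15
tcp_pos: [0.5862, 0.0618, 0.025]
orientation: [-0.0, 0.672, 0.741, -0.0]
wrist_force: [0.2, 0.1, -2.3]
finger_gap: 0.0555
now [586.2  61.8  25. ] yaw 5.63 tilt 0.01 axis [-1.e-04  1.e-04 -1.e+00]
rz 0.03 deg; after turn: shift tool cm x 0.07 y -0.02 z 0.20
before turn: shift [ 0.07 -0.02  0.2 ] q [-0.03  0.48 -0.24  0.85  0.    1.44] t 10.15
```

```bash
python3 -m inch '[[0,0,0.1,0,0,0,5],[0,0,0.1,0,0,0,5],[0,0,0,0,0,0,5]]'; python3 -m inch '[[0,0,0.1,0,0,0,5],[0,0,0,0,0,0,5]]'
```

```text
clock: 10.45
tcp_pos: [0.587, 0.0618, 0.0245]
orientation: [0.001, 0.672, 0.741, 0.001]
wrist_force: [-3.0, 0.2, 7.2]
finger_gap: 0.0551
clock: 10.65
tcp_pos: [0.587, 0.0618, 0.0245]
orientation: [0.001, 0.672, 0.741, 0.001]
wrist_force: [-5.8, -0.1, 13.3]
finger_gap: 0.0552
```

Seated (force rose to about 13 N at z 24.5). Easing off and opening.

```bash
python3 -m inch '[[0,0,-0.15,0,0,0,5],[0,0,0,0,0,0,7],[0,0,0,0,0,0,7],[0,0,0,0,0,0,7]]'; python3 -m inch '[[0,0,-1,0,0,0,7],[0,0,-2.5,0,0,0,7],[0,0,-4,0,0,0,7.5],[0,0,-4,0,0,0,8],[0,0,-4,0,0,0,8]]'; python3 -m inch '[[0,0,-3,0,0,0,8],[0,0,0,0,0,0,8]]'
python3 - <<'E'
from h import *
p=shot("wrist"); cv2.imwrite("pics/w5.png",p["pixels"][:,:,::-1])
for q in (p,shot("top"),shot("scene")):
  for n in "tray","trough","lid":
    for r in silhouettes(q,n)[:2]: P=cloud(q,r["mask"]); print(n,rect(P), rect(P[P[:,2]>np.percentile(P[:,2],98)-.006]),np.percentile(P[:,2],98),len(P))
E
python3 plan.py 425 -79 100 8.5
```

```text
clock: 11.05
tcp_pos: [0.5865, 0.0618, 0.0234]
orientation: [0.0, 0.672, 0.741, 0.0]
wrist_force: [-0.2, 0.2, 0.7]
finger_gap: 0.0699
clock: 11.55
tcp_pos: [0.586, 0.0618, 0.1805]
orientation: [0.0, 0.672, 0.741, 0.0]
wrist_force: [0.5, -0.1, 0.3]
finger_gap: 0.0801
clock: 11.75
tcp_pos: [0.589, 0.0617, 0.2145]
orientation: [0.004, 0.672, 0.741, 0.003]
wrist_force: [0.4, 0.4, 0.0]
finger_gap: 0.0801
tray (array([586.5,  61.1]), array([114.6, 329.7]), 5.9) (array([586.1,  63.1]), array([108.6, 318.5]), 5.6) 0.0152646890778797 18476
trough (array([589.8,  60.2]), array([60.5, 97.6]), 6.0) (array([587.3,  63.1]), array([56.1, 91.4]), 5.7) 0.05447937586798485 4253
trough (array([ 599.7, -204. ]), array([92.1, 55. ]), 30.5) (array([ 611.3, -170.7]), array([52.4, 21. ]), 4.3) 0.05100611710371511 1651
lid (array([425.8, -78.6]), array([ 72.1, 104. ]), 5.3) (array([428.4, -79. ]), array([14. , 43.2]), 6.6) 0.031095533084500963 2759
trough (array([ 598.1, -205.7]), array([96.5, 57.2]), 30.7) (array([ 599.3, -204.6]), array([91.6, 56.6]), 30.6) 0.05507089933953034 742
lid (array([426. , -78.4]
[... 443 characters left out ...]
([588.5,  61.5]), array([57.5, 94.9]), 4.8) 0.055238567469057635 1095
trough (array([ 588.6, -200.5]), array([108. ,  85.6]), 30.3) (array([ 602. , -207.2]), array([91.8, 60.1]), 31.9) 0.05242868312240614 1561
lid (array([429.4, -80.8]), array([ 70.2, 106.1]), 7.6) (array([429.2, -81.5]), array([15.1, 43.4]), 9.5) 0.03141020601918817 905
lid (array([541.8, 279.3]), array([ 38.4, 502. ]), 25.2) (array([658.1,  68.6]), array([ 1.6, 22.8]), 4.9) 0.20498009109777593 217
now [586.   61.8 207.9] yaw 5.63 tilt 0.05 axis [-9.e-04  1.e-04 -1.e+00]
rz -2.87 deg; after turn: shift tool cm x -11.54 y -18.01 z 10.79
before turn: shift [-12.43 -17.4   10.8 ] q [-0.03  0.35  0.04  1.26  0.    1.44] t 12.35
```

View pics/w5.png

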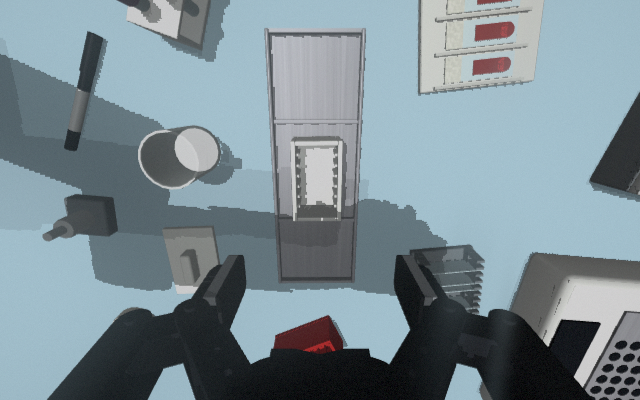

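Tray (586.1, 63.1, 5.6°) and trough (587.3, 63.1, 5.7°) coincide within about 1 mm in the same picture. Now the lid.

```bash
python3 -m inch '[[-2.4,-3.6,2,0,0,-1,8],[-2.4,-3.6,2,0,0,-1,7],[-2.4,-3.6,2,0,0,0,6],[-2.4,-3.6,2,0,0,0,5],[-1.9,-3.6,2,0,0,0,5]]'; python3 -m inch '[[0,0,0,0,0,0,5],[0,0,0,0,0,0,5]]'
python3 - <<'E'
from h import *
p=shot("wrist"); cv2.imwrite("pics/w6.png",p["pixels"][:,:,::-1])
for n in ["lid"]:
    for r in silhouettes(p,n)[:2]: P=cloud(p,r["mask"]); print(r["confidence"],n,rect(P), rect(P[P[:,2]>np.percentile(P[:,2],98)-.006]),np.percentile(P[:,2],98),len(P))
E
python3 plan.py 427 -79 50 8
```

```text
clock: 12.85
tcp_pos: [0.4205, -0.0754, 0.1078]
orientation: [0.001, 0.658, 0.753, 0.0]
wrist_force: [1.0, -0.9, 0.2]
finger_gap: 0.0497
clock: 13.05
tcp_pos: [0.4209, -0.0748, 0.1082]
orientation: [-0.0, 0.659, 0.752, 0.0]
wrist_force: [1.0, 0.5, 0.2]
finger_gap: 0.0503
0.55 lid (array([428.4, -79.4]), array([ 69.4, 103.7]), 7.6) (array([427.4, -79.2]), array([13.7, 43.3]), 8.3) 0.030939716809398114 7919
now [423.3 -74.7 109.3] yaw 7.64 tilt 0.16 axis [ 2.7e-03 -7.0e-04 -1.0e+00]
rz -0.36 deg; after turn: shift tool cm x -0.48 y 0.30 z 5.93
before turn: shift [-0.47  0.29  5.93] q [-0.36  0.11 -0.52  0.93  0.    1.08] t 13.15
```

View pics/w6.png

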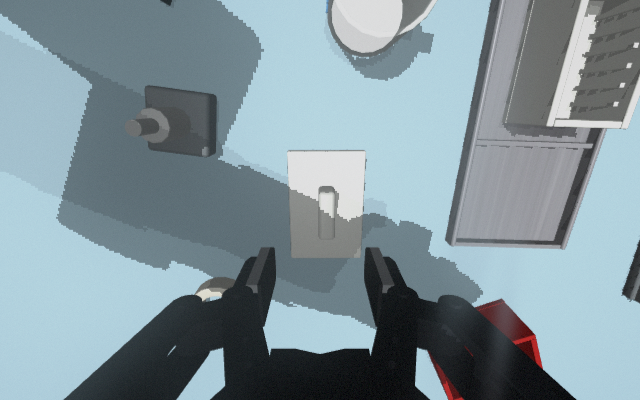

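Lid fix: handle at (427.4, -79.2), yaw 7.8°. Descending.

```bash
python3 -m inch '[[-0.3,0.3,2,0,0,-0.3,4],[-0.2,0.1,2.5,0,0,0,3.6],[0,0,2.5,0,0,0,3.6],[0,0,1,0,0,0,3.6],[0,0,0,0,0,0,3.6]]'; python3 -m inch '[[0,0,0,0,0,0,3.6]]';  python3 plan.py 427.4 -79.2 11 8
```

```text
clock: 13.65
tcp_pos: [0.4264, -0.0781, 0.0277]
orientation: [-0.001, 0.656, 0.755, -0.0]
wrist_force: [0.1, 0.7, -0.0]
finger_gap: 0.0362
clock: 13.75
tcp_pos: [0.4274, -0.0787, 0.0291]
orientation: [0.0, 0.656, 0.755, 0.0]
wrist_force: [-0.8, 0.0, -0.5]
finger_gap: 0.0358
now [427.4 -78.7  29.1] yaw 7.98 tilt 0.06 axis [ 1.1e-03 -3.0e-04 -1.0e+00]
rz -0.02 deg; after turn: shift tool cm x -0.05 y -0.01 z 1.81
before turn: shift [-0.04 -0.01  1.81] q [-0.37  0.22 -0.62  0.72  0.    1.06] t 13.75
```

```bash
python3 -m inch '[[0,0,1,0,0,0,3.6],[0,0,0.7,0,0,0,3.6],[0,0,0,0,0,0,3.6]]'; python3 -m inch '[[0,0,0,0,0,0,1],[0,0,0,0,0,0,1],[0,0,0,0,0,0,1],[0,0,0,0,0,0,1],[0,0,0,0,0,0,1]]' 45;  python3 plan.py 427.4 -79.2 11 8
```

```text
clock: 14.05
tcp_pos: [0.4257, -0.0786, 0.0107]
orientation: [-0.001, 0.657, 0.754, -0.0]
wrist_force: [-0.6, -0.1, 0.5]
finger_gap: 0.0361
clock: 14.55
tcp_pos: [0.4265, -0.0789, 0.0116]
orientation: [0.0, 0.657, 0.754, 0.0]
wrist_force: [-1.0, 0.7, 2.6]
finger_gap: 0.0132
now [426.5 -78.9  11.6] yaw 7.92 tilt 0.04 axis [ 6.e-04 -2.e-04 -1.e+00]
rz -0.08 deg; after turn: shift tool cm x -0.04 y 0.08 z 0.06
before turn: shift [-0.04  0.08  0.06] q [-0.37  0.24 -0.65  0.68  0.    1.06] t 14.55
```

```bash
python3 -m inch '[[0,0,-0.5,0,0,0,1],[0,0,-1.5,0,0,0,1],[0,0,-3,0,0,0,1],[0,0,-3,0,0,0,1],[0,0,-3,0,0,0,1]]' 60; python3 -m inch '[[0,0,-1,0,0,0,1]]'; python3 plan.py 586.5 63 130 5.7
python3 - <<'E'
from h import *
p=shot("wrist"); cv2.imwrite("pics/w7.png",p["pixels"][:,:,::-1])
E
```

```text
clock: 15.05
tcp_pos: [0.4256, -0.0785, 0.1224]
orientation: [-0.001, 0.657, 0.754, -0.0]
wrist_force: [-0.4, 0.1, -2.3]
finger_gap: 0.0122
clock: 15.15
tcp_pos: [0.4277, -0.0793, 0.1342]
orientation: [0.002, 0.657, 0.754, 0.001]
wrist_force: [0.9, 0.3, -1.0]
finger_gap: 0.0122
now [427.7 -79.3 134.2] yaw 7.93 tilt 0.25 axis [ 0.0042 -0.0015 -1.    ]
rz 2.23 deg; after turn: shift tool cm x 12.59 y 17.21 z 0.42
before turn: shift [11.91 17.69  0.46] q [-0.37  0.1  -0.47  1.    0.    1.06] t 15.15
```

View pics/w7.png

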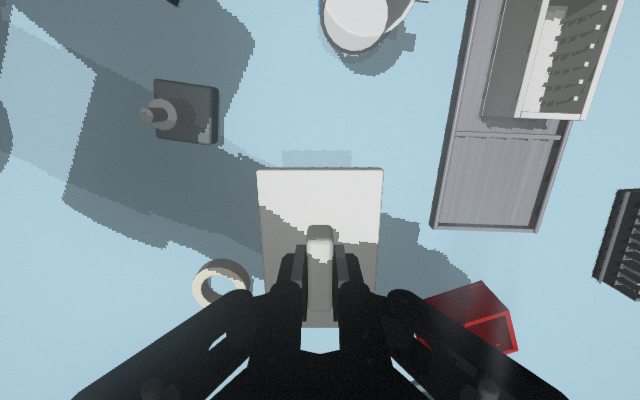

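Lid held level and square. Moving over the trough.

```bash
python3 -m inch '[[2.5,3.4,0,0,0,1.1,1],[2.5,3.4,0,0,0,1.1,1],[2.5,3.4,0,0,0,0,1],[2.5,3.4,0,0,0,0,1],[2.4,3.5,0,0,0,0,1]]'; python3 -m inch '[[0,0,1,0,0,0,1],[0,0,1,0,0,0,1],[0,0,0.5,0,0,0,1],[0,0,0,0,0,0,1],[0,0,0,0,0,0,1]]'; python3 plan.py 586.5 63 66 5.7
python3 - <<'E'
from h import *
p=shot("wrist"); cv2.imwrite("pics/w8.png",p["pixels"][:,:,::-1])
for n in "tray","lid","trough":
    for r in silhouettes(p,n)[:2]: P=cloud(p,r["mask"]); print(r["confidence"],n,rect(P), rect(P[P[:,2]>np.percentile(P[:,2],98)-.006]),np.percentile(P[:,2],[2,98]),len(P))
E
python3 plan.py 586.5 63 66 5.7
```

```text
clock: 15.7
tcp_pos: [0.5824, 0.0648, 0.1293]
orientation: [-0.001, 0.671, 0.742, -0.001]
wrist_force: [1.3, -1.8, -1.7]
finger_gap: 0.0127
clock: 16.2
tcp_pos: [0.5815, 0.0626, 0.1062]
orientation: [-0.0, 0.671, 0.741, -0.0]
wrist_force: [-0.2, 0.5, -2.0]
finger_gap: 0.0123
now [581.5  62.6 106.2] yaw 5.66 tilt 0.05 axis [-8.e-04  0.e+00 -1.e+00]
rz -0.04 deg; after turn: shift tool cm x -0.01 y 0.50 z 4.02
before turn: shift [-0.01  0.5   4.02] q [-0.03  0.4  -0.15  1.03  0.    1.44] t 16.2
0.9 tray (array([587. ,  61.5]), array([114.9, 315. ]), 5.6) (array([586.6,  61. ]), array([108.4, 314. ]), 5.7) [0.00210687 0.01504688] 23242
0.98 lid (array([580.9,  57.9]), array([113.1, 111.9]), 6.0) (array([575.6,  61.6]), array([26.6, 43.9]), 5.4) [0.10151338 0.12558052] 13245
0.57 trough (array([582.7, 109.3]), array([54.9,  9.4]), 5.4) (array([583. , 109.3]), array([54.1,  9.4]), 5.4) [0.0045057  0.05455127] 1197
now [582.6  63.  107.1] yaw 5.69 tilt 0.08 axis [ 1.4e-03  1.0e-04 -1.0e+00]
rz -0.01 deg; after turn: shift tool cm x -0.04 y 0.39 z 4.11
before turn: shift [-0.04  0.38  4.11] q [-0.03  0.4  -0.14  1.03  0.    1.44] t 16.4
```

View pics/w8.png

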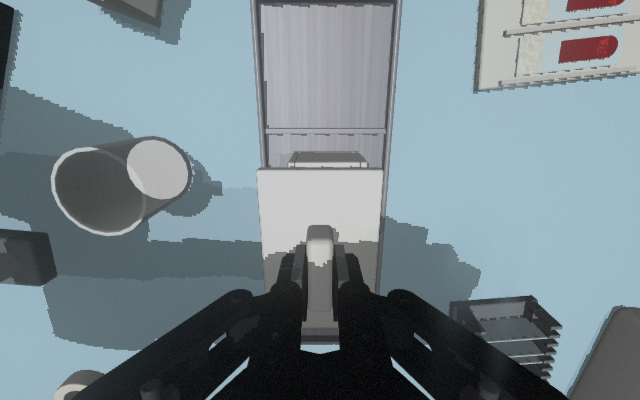

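Run:
```python
from h import *
p=shot("wrist")
r=silhouettes(p,"lid")[0]; P=cloud(p,r["mask"]); th=np.radians(5.66); c=np.array([586.5,63.])
ex=np.array([np.cos(th),np.sin(th)]); ey=np.array([-np.sin(th),np.cos(th)])
t=toolT()[:2,3]*1000
def fr(X): d=X[:,:2]*1000-c; return np.c_[d@ex,d@ey]
m=(P[:,2]>.097)&(P[:,2]<.109); L=fr(P[m]); 
for a,b in ((0,30),(30,46)):
    s=L[(L[:,1]>a)&(L[:,1]<b)]; print("lid x edges",np.percentile(s[:,0],[1,99]).round(1))
s=L[abs(L[:,0]+5)<20]; print("lid y max",np.percentile(s[:,1],[99,100]).round(1))
r=silhouettes(p,"trough")[0]; Q=cloud(p,r["mask"]); Q=fr(Q[Q[:,2]>.048]); print("trough",np.percentile(Q,[1,99],axis=0).round(1),"tcp",fr(np.array([[*t/1000,0]])))
```

```text
lid x edges [-36.6  29.7]
lid x edges [-36.5  29.6]
lid y max [51.3 51.6]
trough [[-26.3  41.9]
 [ 27.4  51.3]] tcp [[-3.85332948  0.57827085]]
```

Run:
```python
from h import *
for cam in ("wrist","top","scene"):
    p=shot(cam)
    th=np.radians(5.66); c=np.array([586.5,63.])
    ex=np.array([np.cos(th),np.sin(th)]); ey=np.array([-np.sin(th),np.cos(th)])
    P=cloud(p); d=P[:,:2]*1000-c; x=d@ex; y=d@ey
    m=(abs(x)<15)&(y>30)&(y<75)&(P[:,2]<.09)
    for a in range(30,74,2):
        k=m&(y>=a)&(y<a+2)
        if k.any(): print(cam,a,k.sum(),np.percentile(P[k,2]*1000,[5,50,95]).round(1))
```

```text
wrist 42 121 [52.5 53.6 54.5]
wrist 44 534 [ 6.1 36.3 53.7]
wrist 46 82 [2.6 3.8 4.7]
wrist 48 67 [2.4 3.5 4.9]
wrist 50 88 [2.7 3.5 4.7]
wrist 52 83 [2.9 3.7 4.6]
wrist 54 69 [2.4 3.5 4.7]
wrist 56 107 [2.5 3.6 4.5]
wrist 58 72 [2.9 3.6 4.6]
wrist 60 72 [ 2.7  7.5 11.2]
wrist 62 70 [ 9.3 10.6 11.6]
wrist 64 107 [ 2.8 10.2 11.7]
wrist 66 108 [2.4 3.6 4.7]
wrist 68 72 [2.5 3.6 4.7]
wrist 70 108 [2.5 3.6 4.7]
wrist 72 72 [2.3 3.6 4.6]
scene 30 5 [6.9 7.8 9.8]
scene 32 2 [ 9.2  9.8 10.4]
scene 34 2 [7.2 8.1 8.9]
scene 36 6 [ 7.6 12.8 51.7]
scene 38 22 [ 7.6 22.9 49.2]
scene 40 30 [10.7 27.6 47.3]
scene 42 7 [ 8.1 22.6 44.8]
scene 44 1 [53.4 53.4 53.4]
```

The lid is 4 mm off in x and about right in y. Shifting, then lowering.

```bash
python3 -m inch '[[0,0.4,0,0,0,0,1],[0,0,1.5,0,0,0,1],[0,0,1.5,0,0,0,1],[0,0,0.7,0,0,0,1],[0,0,0,0,0,0,1]]'; python3 -m inch '[[0,0,0,0,0,0,1]]';python3 plan.py 586.5 63 64 5.7
```

```text
clock: 17.2
tcp_pos: [0.5855, 0.0639, 0.0682]
orientation: [-0.001, 0.671, 0.742, -0.001]
wrist_force: [0.4, 0.4, -2.1]
finger_gap: 0.0121
clock: 17.3
tcp_pos: [0.5866, 0.0638, 0.0696]
orientation: [0.0, 0.671, 0.742, 0.0]
wrist_force: [1.0, 0.8, -1.5]
finger_gap: 0.0128
now [586.6  63.8  69.6] yaw 5.73 tilt 0.01 axis [ 2.e-04  0.e+00 -1.e+00]
rz 0.03 deg; after turn: shift tool cm x -0.08 y -0.02 z 0.56
before turn: shift [-0.08 -0.02  0.56] q [-0.03  0.44 -0.18  0.95  0.    1.44] t 17.3
```

```bash
python3 -m inch '[[0,0,0.3,0,0,0,1],[0,0,0,0,0,0,1]]'; python3 -m inch '[[0,0,0.1,0,0,0,1],[0,0,0,0,0,0,1]]';python3 -m inch '[[0,0,0.1,0,0,0,1],[0,0,0,0,0,0,1]]'
```

```text
clock: 17.5
tcp_pos: [0.5866, 0.0638, 0.0667]
orientation: [0.0, 0.671, 0.742, 0.0]
wrist_force: [0.5, 0.6, -0.5]
finger_gap: 0.0124
clock: 17.7
tcp_pos: [0.5864, 0.0638, 0.0655]
orientation: [0.0, 0.671, 0.742, 0.0]
wrist_force: [0.3, 0.4, -2.0]
finger_gap: 0.0124
clock: 17.9
tcp_pos: [0.5865, 0.0638, 0.0647]
orientation: [0.0, 0.671, 0.742, 0.0]
wrist_force: [0.7, -0.6, 0.9]
finger_gap: 0.013
```

```bash
python3 -m inch '[[0,0,0.1,0,0,0,1],[0,0,0,0,0,0,1]]'; python3 -m inch '[[0,0,-0.05,0,0,0,1],[0,0,0,0,0,0,3],[0,0,0,0,0,0,3],[0,0,0,0,0,0,3]]'; python3 -m inch '[[0,0,-1,0,0,0,3],[0,0,-2,0,0,0,3],[0,0,-4,0,0,0,5],[0,0,-4,0,0,0,8],[0,0,-4,0,0,0,8]]'
python3 - <<'E'
from h import *
p=shot("wrist"); p=shot("wrist"); cv2.imwrite("pics/w9.png",p["pixels"][:,:,::-1])
for n in "tray","lid","beaker":
    for r in silhouettes(p,n)[:1]: P=cloud(p,r["mask"]); zt=np.percentile(P[:,2],98); print(r["confidence"],n,rect(P), rect(P[P[:,2]>zt-.006]),zt,len(P), rect(P[(P[:,2]>.056)&(P[:,2]<.067)]) if n=="lid" else "")
E
python3 plan.py 439 78 100 5.7
```

```text
clock: 18.1
tcp_pos: [0.5866, 0.0638, 0.0647]
orientation: [0.0, 0.671, 0.742, 0.0]
wrist_force: [-2.9, 0.5, 7.7]
finger_gap: 0.0128
clock: 18.5
tcp_pos: [0.5863, 0.0638, 0.0636]
orientation: [-0.0, 0.671, 0.742, -0.0]
wrist_force: [0.2, 0.5, -0.1]
finger_gap: 0.0302
clock: 19.0
tcp_pos: [0.5861, 0.0638, 0.216]
orientation: [0.0, 0.671, 0.742, 0.0]
wrist_force: [1.5, -0.8, -0.7]
finger_gap: 0.0721
0.84 tray (array([586.3,  60.7]), array([114.2, 330.6]), 5.9) (array([586.2,  62.8]), array([108.5, 319.4]), 5.6) 0.015280445652737415 16075 
0.68 lid (array([585.3,  59.2]), array([ 77.6, 113.4]), 9.2) (array([586.9,  63.2]), array([13.8, 43.2]), 5.9) 0.08393888507194161 5450 (array([587. ,  62.8]), array([ 68. , 103.3]), 5.8)
0.6 beaker (array([438.2,  78.4]), array([63.8, 59.4]), 42.5) (array([438.2,  78.4]), array([63.8, 59.4]), 42.5) 0.07529486677138274 3708 
now [586.3  63.8 214.1] yaw 5.72 tilt 0.03 axis [ 5.e-04  1.e-04 -1.e+00]
rz 0.02 deg; after turn: shift tool cm x 2.87 y -14.52 z 11.41
before turn: shift [  2.88 -14.52  11.4 ] q [-0.03  0.35  0.05  1.27  0.    1.44] t 19.25
```

View pics/w9.png

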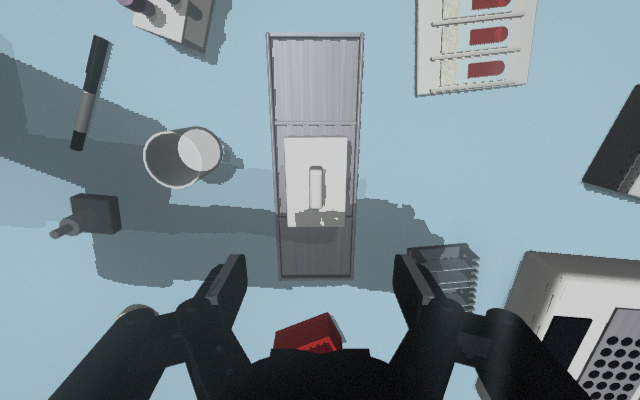

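Lid sits at (587.0, 62.8), 5.8°, which is concentric with the trough. Now the beaker: I'll move above it and check where its lip points.

```bash
python3 -m inch '[[0,-2.9,0,0,0,0,8.5],[0,-2.9,2,0,0,0,8.5],[0,-2.9,2,0,0,0,8.5],[0,-2.9,2,0,0,0,8.5],[0,-2.9,0,0,0,0,8.5]]'; python3 -m inch '[[0,0,0,0,0,0,8.5]]'
python3 - <<'E'
from h import *
p=shot("wrist"); cv2.imwrite("pics/w10.png",p["pixels"][:,:,::-1])
for n in ["beaker"]:
    for r in silhouettes(p,n)[:2]: P=cloud(p,r["mask"]); zt=np.percentile(P[:,2],98); Q=P[P[:,2]>zt-.006];print(r["confidence"],n,rect(P), rect(Q),zt,len(P)); (c,rad)=cv2.minEnclosingCircle((Q[:,:2]*1000).astype(np.float32)); A=np.c_[2*Q[:,:2],np.ones(len(Q))]; s=np.linalg.lstsq(A,(Q[:,:2]**2).sum(1),rcond=None)[0]; print(c,rad,s[:2],np.sqrt(s[2]+s[:2]@s[:2]))
E
python3 plan.py 439 78 100 5.7
```

```text
clock: 19.75
tcp_pos: [0.4374, 0.0495, 0.1496]
orientation: [-0.003, 0.671, 0.742, -0.003]
wrist_force: [-1.0, 0.1, 0.3]
finger_gap: 0.0849
clock: 19.85
tcp_pos: [0.4359, 0.0496, 0.1512]
orientation: [-0.003, 0.671, 0.742, -0.003]
wrist_force: [0.4, -1.1, 0.0]
finger_gap: 0.085
0.67 beaker (array([442.1,  70.6]), array([82.8, 73.7]), 2.0) (array([437.2,  77.7]), array([61., 60.]), 45.5) 0.07530731083306118 4789
(440.99957275390625, 77.7677993774414) 34.2406120300293 [0.43837863 0.07786157] 0.028945978220378598
now [441.1  49.4 153. ] yaw 5.71 tilt 0.09 axis [-1.5e-03  2.0e-04 -1.0e+00]
rz 0.01 deg; after turn: shift tool cm x 2.87 y 0.08 z 5.30
before turn: shift [2.87 0.08 5.3 ] q [-0.07  0.1  -0.42  1.05  0.    1.4 ] t 19.95
```

View pics/w10.png

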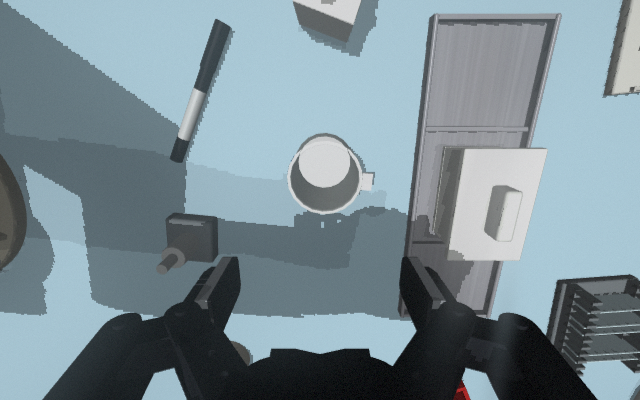

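The lip points to +x (pixel 368,181), so I'll turn the jaws towards y to avoid it.

```bash
python3 -m inch '[[0,0,0,0,0,-8,8.5],[0,0,0,0,0,-8,8.5],[0,0,0,0,0,-8,8.5],[0,0,0,0,0,-8,8.5],[0,0,0,0,0,-8,8.5]]'; python3 -m inch '[[0,0,0,0,0,-8,8.5],[0,0,0,0,0,-8,8.5],[0,0,0,0,0,-8,8.5],[0,0,0,0,0,0,8.5],[0,0,0,0,0,0,8.5]]'; python3 plan.py 438.4 77.9 90 69.7
```

```text
clock: 20.45
tcp_pos: [0.4434, 0.0493, 0.1536]
orientation: [0.0, 0.374, 0.927, 0.0]
wrist_force: [-0.5, -0.1, -0.3]
finger_gap: 0.0855
clock: 20.95
tcp_pos: [0.4428, 0.0493, 0.1537]
orientation: [0.0, 0.178, 0.984, 0.0]
wrist_force: [-0.7, -0.4, -0.8]
finger_gap: 0.085
now [442.8  49.3 153.7] yaw 69.54 tilt 0.01 axis [ 0.e+00  1.e-04 -1.e+00]
rz -0.16 deg; after turn: shift tool cm x 1.40 y 2.53 z 6.37
before turn: shift [1.41 2.52 6.37] q [-0.07  0.11 -0.41  1.05  0.    0.29] t 20.95
```

```bash
python3 -m inch '[[0.7,1.2,2,0,0,0,8.5],[0.7,1.3,2,0,0,0,8.5],[0,0,1.5,0,0,0,8.5],[0,0,0,0,0,0,8.5],[0,0,0,0,0,0,8.5]]'; python3 plan.py 438.4 77.9 30 69.7;python3 - <<'E'
from h import *
p=shot("wrist"); cv2.imwrite("pics/w11.png",p["pixels"][:,:,::-1])
for n in ["beaker"]:
    for r in silhouettes(p,n)[:2]: P=cloud(p,r["mask"]); zt=np.percentile(P[:,2],98); Q=P[P[:,2]>zt-.006];print(r["confidence"],n, rect(Q),zt,len(P)); A=np.c_[2*Q[:,:2],np.ones(len(Q))]; s=np.linalg.lstsq(A,(Q[:,:2]**2).sum(1),rcond=None)[0]; print(s[:2],np.sqrt(s[2]+s[:2]@s[:2]))
E
```

```text
clock: 21.45
tcp_pos: [0.4378, 0.0776, 0.099]
orientation: [-0.0, 0.177, 0.984, -0.0]
wrist_force: [0.1, 0.4, 0.3]
finger_gap: 0.085
now [437.8  77.6  99. ] yaw 69.65 tilt 0.02 axis [-4.e-04  0.e+00 -1.e+00]
rz -0.05 deg; after turn: shift tool cm x -0.05 y 0.05 z 6.90
before turn: shift [-0.05  0.05  6.9 ] q [-0.01  0.15 -0.5   0.91  0.    0.35] t 21.45
0.63 beaker (array([437.4,  77.3]), array([60.8, 61.1]), 46.8) 0.07520781054727219 7729
[0.43755249 0.07771165] 0.02886635632779458
```

View pics/w11.png

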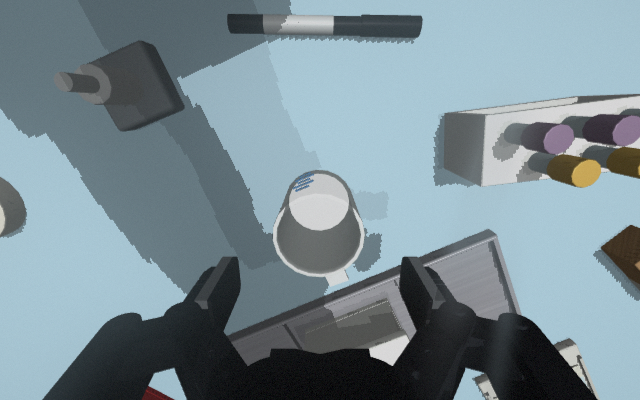

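Centre confirmed at (437.5, 77.6), and the lip (336,275) is clear of both jaws. Descending and gripping.

```bash
python3 -m inch '[[0,0,2,0,0,0,8.5],[0,0,2.4,0,0,0,8.5],[0,0,2,0,0,0,8.5],[0,0,0.5,0,0,0,8.5],[0,0,0,0,0,0,8.5]]'; python3 -m inch '[[0,0,0,0,0,0,5.4],[0,0,0,0,0,0,5.4],[0,0,0,0,0,0,5.4],[0,0,0,0,0,0,5.4],[0,0,0,0,0,0,5.4]]' 25; python3 plan.py 597.3 -46.5 140 69.7
```

```text
clock: 22.05
tcp_pos: [0.4376, 0.0775, 0.03]
orientation: [-0.0, 0.176, 0.984, -0.0]
wrist_force: [-0.3, 0.4, -0.2]
finger_gap: 0.0848
clock: 22.55
tcp_pos: [0.4388, 0.0776, 0.0312]
orientation: [0.001, 0.176, 0.984, 0.0]
wrist_force: [-1.1, -0.5, 5.7]
finger_gap: 0.0599
now [438.8  77.6  31.2] yaw 69.72 tilt 0.16 axis [ 2.8e-03 -2.0e-04 -1.0e+00]
rz 0.02 deg; after turn: shift tool cm x -19.17 y -6.14 z -10.88
before turn: shift [-19.19  -6.14 -10.83] q [-0.01  0.23 -0.6   0.74 -0.    0.35] t 22.55
```

```bash
python3 -m inch '[[0,0,-1,0,0,0,5.4],[0,0,-2.5,0,0,0,5.4],[0,0,-4,0,0,0,5.4],[-2,-1,-4,0,0,0,5.4],[-4,-1.3,0,0,0,0,5.4]]'; python3 -m inch '[[-4,-1.3,0,0,0,0,5.4],[-4,-1.3,0,0,0,0,5.4],[-3,-1.2,0,0,0,0,5.4],[-2,0,0,0,0,0,5.4],[0,0,0,0,0,0,5.4]]'; python3 -m inch '[[0,0,0,0,0,0,5.4]]'; python3 plan.py 597.3 -46.5 36 69.7;python3 - <<'E'
from h import *
p=shot("wrist"); cv2.imwrite("pics/w12.png",p["pixels"][:,:,::-1])
E
```

```text
clock: 23.05
tcp_pos: [0.4878, 0.036, 0.1513]
orientation: [0.004, 0.174, 0.985, 0.001]
wrist_force: [1.8, 0.1, -1.1]
finger_gap: 0.0598
clock: 23.55
tcp_pos: [0.5968, -0.047, 0.1451]
orientation: [0.001, 0.177, 0.984, 0.0]
wrist_force: [-0.3, 0.4, -0.9]
finger_gap: 0.0599
clock: 23.65
tcp_pos: [0.594, -0.0452, 0.1448]
orientation: [-0.001, 0.176, 0.984, 0.0]
wrist_force: [0.2, 0.3, -1.7]
finger_gap: 0.0598
now [594.  -45.2 144.8] yaw 69.72 tilt 0.08 axis [-1.3e-03  6.0e-04 -1.0e+00]
rz 0.02 deg; after turn: shift tool cm x -0.35 y -0.01 z 10.88
before turn: shift [-3.700e-01 -1.000e-02  1.088e+01] q [-0.21  0.39 -0.06  1.12  0.    0.14] t 23.65
```

View pics/w12.png

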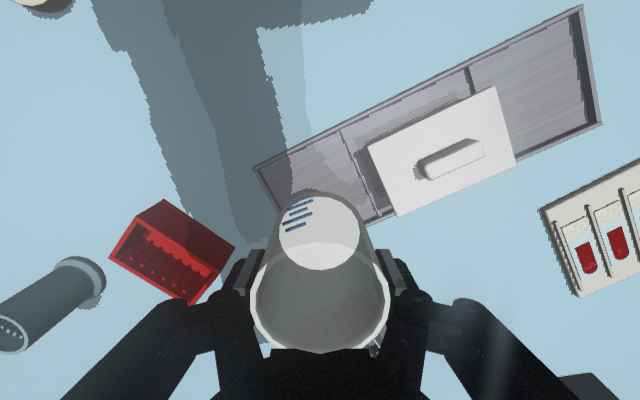

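The beaker is held upright, and the left finger stays clear of the decoy (175,245). Lowering.

```bash
python3 -m inch '[[-0.3,0,2,0,0,0,5.4],[0,0,3,0,0,0,5.4],[0,0,3,0,0,0,5.4],[0,0,1.8,0,0,0,5.4],[0,0,0,0,0,0,5.4]]'; python3 -m inch '[[0,0,0,0,0,0,5.4]]'; python3 plan.py 597.3 -46.5 34 69.7
```

```text
clock: 24.2
tcp_pos: [0.5938, -0.0449, 0.0444]
orientation: [-0.003, 0.175, 0.984, 0.0]
wrist_force: [-0.3, 0.7, -1.8]
finger_gap: 0.0597
clock: 24.3
tcp_pos: [0.5968, -0.0457, 0.0475]
orientation: [-0.0, 0.176, 0.984, 0.0]
wrist_force: [0.3, 0.1, 0.1]
finger_gap: 0.0597
now [596.8 -45.7  47.5] yaw 69.77 tilt 0.04 axis [-6.e-04  3.e-04 -1.e+00]
rz 0.07 deg; after turn: shift tool cm x -0.08 y -0.05 z 1.35
before turn: shift [-0.08 -0.06  1.35] q [-0.21  0.47 -0.19  0.91  0.    0.14] t 24.3
```

```bash
python3 -m inch '[[0,0,0.8,0,0,0,5.4],[0,0,0.3,0,0,0,5.4],[0,0,0,0,0,0,5.4]]'; python3 -m inch '[[0,0,0.1,0,0,0,5.4],[0,0,0,0,0,0,5.4]]';python3 -m inch '[[0,0,0.1,0,0,0,5.4],[0,0,0,0,0,0,5.4]]'
```

```text
clock: 24.6
tcp_pos: [0.5974, -0.0464, 0.036]
orientation: [0.0, 0.176, 0.984, 0.0]
wrist_force: [-0.2, -1.0, -1.2]
finger_gap: 0.0599
clock: 24.8
tcp_pos: [0.5976, -0.0465, 0.035]
orientation: [0.0, 0.176, 0.984, 0.0]
wrist_force: [0.1, -0.5, -1.2]
finger_gap: 0.0599
clock: 25.0
tcp_pos: [0.5978, -0.0466, 0.0343]
orientation: [0.0, 0.176, 0.984, 0.0]
wrist_force: [-0.1, 0.6, 2.8]
finger_gap: 0.0596
```

Contact. Releasing and rising.

```bash
python3 -m inch '[[0,0,0,0,0,0,6.2],[0,0,0,0,0,0,7.2],[0,0,0,0,0,0,7.2]]'; python3 -m inch '[[0,0,-1,0,0,0,7.2],[0,0,-2,0,0,0,7.2],[0,0,-4,0,0,0,8],[0,0,-4,0,0,0,8.5],[0,0,-4,0,0,0,8.5]]'; python3 -m inch '[[0,0,-2,0,0,0,8.5]]';python3 - <<'E'
from h import *
p=shot("wrist");p=shot("wrist"); cv2.imwrite("pics/w13.png",p["pixels"][:,:,::-1])
for q in (p,shot("top"),shot("scene")):
  for n in "jar","beaker","bottle":
    for r in silhouettes(q,n)[:1]:
        P=cloud(q,r["mask"]); zt=np.percentile(P[:,2],98); Q=P[P[:,2]>zt-.006]; A=np.c_[2*Q[:,:2],np.ones(len(Q))]; s=np.linalg.lstsq(A,(Q[:,:2]**2).sum(1),rcond=None)[0]; print(n,rect(Q),zt.round(3),s[:2],np.sqrt(s[2]+s[:2]@s[:2]))
E
python3 plan.py 598 -340 140 85
```

```text
clock: 25.3
tcp_pos: [0.5975, -0.0464, 0.0338]
orientation: [-0.0, 0.176, 0.984, 0.0]
wrist_force: [0.4, 0.6, -0.4]
finger_gap: 0.0718
clock: 25.8
tcp_pos: [0.5973, -0.0464, 0.1861]
orientation: [0.0, 0.176, 0.984, 0.0]
wrist_force: [1.0, -0.0, 0.1]
finger_gap: 0.0851
clock: 25.9
tcp_pos: [0.599, -0.0467, 0.209]
orientation: [0.003, 0.176, 0.984, -0.0]
wrist_force: [0.6, -0.4, 0.4]
finger_gap: 0.0849
jar (array([ 598.2, -343.5]), array([44.8, 45.5]), 40.7) 0.091 [ 0.59827    -0.34349547] 0.02082590575760288
beaker (array([595.8, -46.2]), array([59.7, 59.7]), 47.5) 0.078 [ 0.59691345 -0.04594506] 0.028865000488395298
bottle (array([ 485.8, -385.5]), array([ 7.8, 33.8]), 53.1) 0.051 [ 0.47374936 -0.40038298] 0.022022033385520487
jar (array([ 596.6, -342.6]), array([43.8, 40.8]), 88.8) 0.094 [ 0.59669229 -0.3426384 ] 0.02061577182373774
bottle (array([ 471. , -399.9]), array([17.8, 22.3]), 71.4) 0.124 [ 0.47090788 -0.39971036] 0.007960712160590114
jar (array([ 599.6, -346.4]), array([44.5, 44.8]), 27.4) 0.092 [ 0.59978838 -0.34642628] 0.02089727231066542
beaker (array([596.5, -46.8]), array([58. , 61.5]), 43.1) 0.079 [ 0.59834838 -0.04757987] 0.0290302536825442
bottle (array([ 473.6, -404.9]), array([21.9, 22.1]), 85.7) 0.122 [ 0.47375568 -0.4046445 ] 0.008477851714977844
now [597.3 -46.4 203.2] yaw 69.73 tilt 0.07 axis [-1.1e-03  4.0e-04 -1.0e+00]
rz -15.27 deg; after turn: shift tool cm x -2.63 y -29.24 z 6.32
before turn: shift [-10.25 -27.52   6.31] q [-0.21  0.37  0.06  1.26  0.    0.14] t 26.55
```

View pics/w13.png

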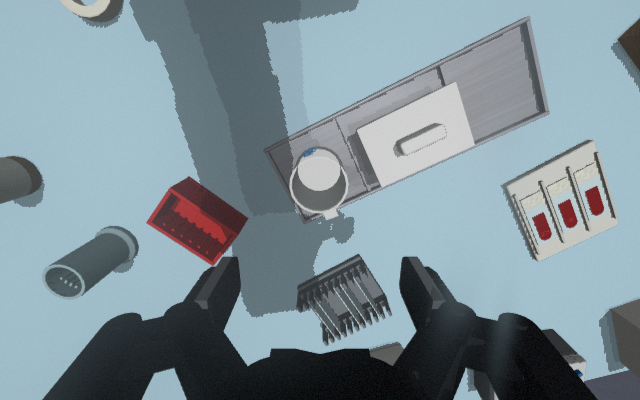

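The beaker stands at (597, -46), and its target was (597.3, -46.5). Now the jar at (598, -343.5).

```bash
python3 plan.py 598.3 -343.5 140 70; python3 -m inch '[[1,-2,0,0,0,0,8.5],[2,-4.5,0,0,0,0,8.5],[2,-4.5,0,0,0,0,8.5],[2,-4.5,0,0,0,0,8.5],[2,-4.5,0,0,0,0,8.5]]'; python3 -m inch '[[1,-4,2,0,0,0,8.5],[0.3,-4,2,0,0,0,8.5],[0,0,2,0,0,0,8.5],[0,0,0,0,0,0,8.5],[0,0,0,0,0,0,8.5]]';python3 - <<'E'
from h import *
p=shot("wrist"); cv2.imwrite("pics/w14.png",p["pixels"][:,:,::-1])
for q in (p,):
  for n in ["jar"]:
    for r in silhouettes(q,n)[:1]:
        P=cloud(q,r["mask"]); zt=np.percentile(P[:,2],98); Q=P[P[:,2]>zt-.006]; A=np.c_[2*Q[:,:2],np.ones(len(Q))]; s=np.linalg.lstsq(A,(Q[:,:2]**2).sum(1),rcond=None)[0]; print(n,rect(Q),zt.round(3),s[:2],np.sqrt(s[2]+s[:2]@s[:2]))
E
python3 plan.py 598.3 -343.5 120 70
```

```text
now [597.3 -46.4 203.2] yaw 69.73 tilt 0.07 axis [-1.1e-03  4.0e-04 -1.0e+00]
rz -0.27 deg; after turn: shift tool cm x -10.26 y -27.88 z 6.32
before turn: shift [-10.4  -27.83   6.31] q [-0.21  0.37  0.06  1.26  0.    0.14] t 26.55
clock: 27.05
tcp_pos: [0.4424, -0.2038, 0.2038]
orientation: [0.0, 0.176, 0.984, -0.0]
wrist_force: [0.2, -1.5, -0.3]
finger_gap: 0.0852
clock: 27.55
tcp_pos: [0.4036, -0.273, 0.1439]
orientation: [-0.0, 0.176, 0.984, 0.0]
wrist_force: [-0.2, -1.2, 0.5]
finger_gap: 0.085
jar (array([ 578.7, -337.5]), array([26.9,  5.1]), 69.2) 0.034 [ 0.59423317 -0.34338962] 0.01839822399595348
now [ 404.7 -273.2  144.9] yaw 69.8 tilt 0.08 axis [ 1.1e-03 -8.0e-04 -1.0e+00]
rz -0.20 deg; after turn: shift tool cm x -20.60 y 0.02 z 2.49
before turn: shift [-20.59   0.09   2.52] q [-0.76  0.19 -0.33  1.05  0.   -0.41] t 27.65
```

View pics/w14.png

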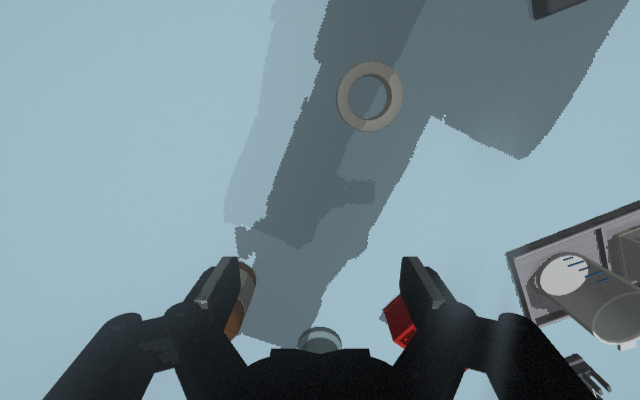

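I mistyped the sign of x, so the tool went too near the robot; nothing was touched. I'll rise a little and go over with -20.6 cm in x.

```bash
python3 -m inch '[[-1,0,-3,0,0,0,8.5],[-4,0,-1,0,0,0,8.5],[-4,0,0,0,0,0,8.5],[-4,0,0,0,0,0,8.5],[-4,0,0,0,0,0,8.5]]'; python3 -m inch '[[-3.6,0,1.5,0,0,0,8.5],[0,0,2,0,0,0,8.5],[0,0,1.5,0,0,0,8.5],[0,0,0,0,0,0,8.5],[0,0,0,0,0,0,8.5]]';python3 - <<'E'
from h import *
p=shot("wrist"); cv2.imwrite("pics/w15.png",p["pixels"][:,:,::-1])
for q in (p,):
  for n in ["jar"]:
    for r in silhouettes(q,n)[:1]:
        P=cloud(q,r["mask"]); zt=np.percentile(P[:,2],98); Q=P[P[:,2]>zt-.006]; A=np.c_[2*Q[:,:2],np.ones(len(Q))]; s=np.linalg.lstsq(A,(Q[:,:2]**2).sum(1),rcond=None)[0]; print(n,rect(Q),zt.round(3),s[:2],np.sqrt(s[2]+s[:2]@s[:2]))
E
python3 plan.py 598.3 -343.5 55 70
```

```text
clock: 28.15
tcp_pos: [0.5661, -0.3319, 0.1856]
orientation: [0.001, 0.175, 0.985, -0.001]
wrist_force: [0.7, -1.1, 0.9]
finger_gap: 0.0846
clock: 28.65
tcp_pos: [0.5978, -0.344, 0.1347]
orientation: [0.0, 0.175, 0.985, -0.0]
wrist_force: [0.1, 0.4, 0.3]
finger_gap: 0.0848
jar (array([ 598.2, -344.9]), array([45.2, 45.4]), 66.2) 0.091 [ 0.59776118 -0.34477199] 0.02074759812299329
now [ 598.  -344.8  135.9] yaw 69.77 tilt 0.16 axis [ 0.0023 -0.0016 -1.    ]
rz -0.23 deg; after turn: shift tool cm x 0.02 y 0.13 z 8.09
before turn: shift [0.04 0.14 8.09] q [-0.64  0.57  0.21  1.21  0.   -0.29] t 28.75
```

View pics/w15.png

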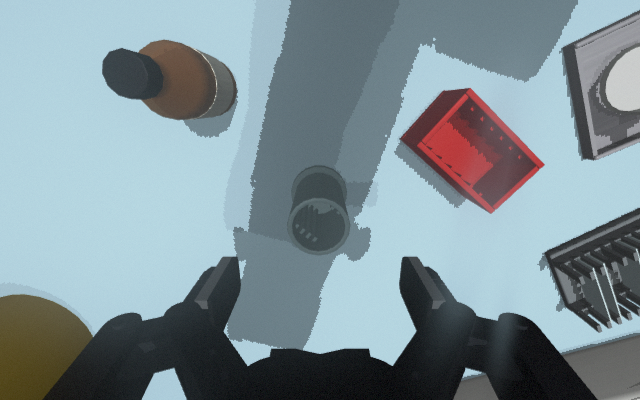

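The jar (318,225) is centred between the fingers, rim at (598, -344.8). The bottle and decoy are clear, so I'm going down.

```bash
python3 -m inch '[[0,0,2,0,0,0,8.5],[0,0,3,0,0,0,8.5],[0,0,2.5,0,0,0,8.5],[0,0,0.6,0,0,0,8.5],[0,0,0,0,0,0,8.5]]'; python3 -m inch '[[0,0,0,0,0,0,4],[0,0,0,0,0,0,4],[0,0,0,0,0,0,4],[0,0,0,0,0,0,4],[0,0,0,0,0,0,4]]' 40; python3 plan.py 598 -344.8 55 70
```

```text
clock: 29.25
tcp_pos: [0.5968, -0.3446, 0.0531]
orientation: [-0.0, 0.176, 0.984, 0.0]
wrist_force: [-0.3, 0.3, 0.2]
finger_gap: 0.0849
clock: 29.75
tcp_pos: [0.5982, -0.3454, 0.0549]
orientation: [0.002, 0.176, 0.984, -0.001]
wrist_force: [-0.3, 0.8, 5.9]
finger_gap: 0.0458
now [ 598.2 -345.4   54.9] yaw 69.73 tilt 0.19 axis [ 0.0027 -0.0018 -1.    ]
rz -0.27 deg; after turn: shift tool cm x 0.04 y 0.05 z -0.01
before turn: shift [ 0.04  0.05 -0.01] q [-0.64  0.62  0.1   1.04  0.   -0.29] t 29.75
```

```bash
python3 -m inch '[[0,0,-1,0,0,0,4],[0,0,-2.5,0,0,0,4],[0,0,-4,0,0,0,4],[0,0,-4,0,0,0,4],[0,0,-2,0,0,0,4]]'; python3 plan.py 575.7 172.5 185 70;python3 - <<'E'
from h import *
p=shot("wrist"); cv2.imwrite("pics/w16.png",p["pixels"][:,:,::-1])
E
```

```text
clock: 30.25
tcp_pos: [0.5981, -0.3455, 0.1926]
orientation: [0.002, 0.176, 0.984, -0.001]
wrist_force: [0.8, -0.1, -1.2]
finger_gap: 0.0457
now [ 598.1 -345.5  192.6] yaw 69.72 tilt 0.29 axis [ 0.0041 -0.0029 -1.    ]
rz -0.28 deg; after turn: shift tool cm x 19.82 y 47.91 z 0.76
before turn: shift [20.05 47.82  0.6 ] q [-0.64  0.55  0.32  1.33  0.   -0.29] t 30.25
```

View pics/w16.png

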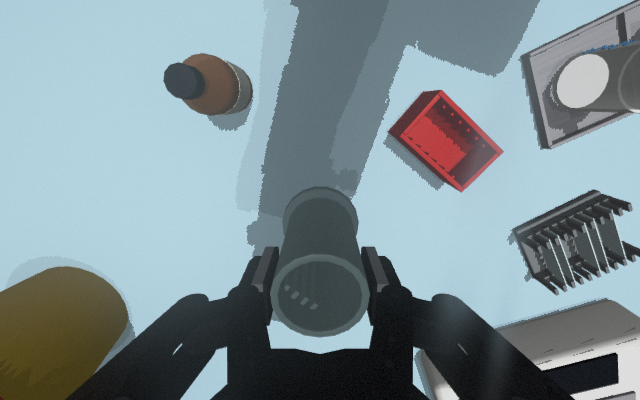

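Jar held upright. Carrying it over to the left bay: +20 in tool x, +47.8 in tool y.

```bash
python3 -m inch '[[1,2.4,0,0,0,0,4],[1.8,4.4,0,0,0,0,4],[1.8,4.4,0,0,0,0,4],[1.8,4.4,0,0,0,0,4],[1.8,4.4,0,0,0,0,4]]'; python3 -m inch '[[1.8,4.4,0,0,0,0,4],[1.8,4.4,0,0,0,0,4],[1.8,4.4,0,0,0,0,4],[1.8,4.4,0,0,0,0,4],[1.8,4.4,0,0,0,0,4]]'; python3 -m inch '[[1.8,4,0,0,0,0,4],[0.8,1.8,0,0,0,0,4],[0,0,0,0,0,0,4],[0,0,0,0,0,0,4]]'; python3 plan.py 575.7 172.5 70 70
```

```text
clock: 30.8
tcp_pos: [0.5885, -0.1269, 0.187]
orientation: [-0.001, 0.176, 0.984, 0.0]
wrist_force: [0.7, 0.6, -1.9]
finger_gap: 0.0458
clock: 31.3
tcp_pos: [0.5803, 0.1106, 0.1871]
orientation: [-0.001, 0.176, 0.984, -0.0]
wrist_force: [0.8, -0.4, -2.0]
finger_gap: 0.0456
clock: 31.7
tcp_pos: [0.5764, 0.1724, 0.1871]
orientation: [-0.001, 0.175, 0.985, -0.0]
wrist_force: [-0.3, -1.1, -1.1]
finger_gap: 0.0459
now [576.4 172.4 187.1] yaw 69.8 tilt 0.08 axis [-1.3e-03 -6.0e-04 -1.0e+00]
rz -0.20 deg; after turn: shift tool cm x 0.07 y -0.02 z 11.71
before turn: shift [ 0.06 -0.   11.71] q [ 0.16  0.38  0.03  1.23 -0.    0.51] t 31.7
```

```bash
python3 -m inch '[[0,0,2,0,0,0,4],[0,0,4,0,0,0,4],[0,0,4,0,0,0,4],[0,0,1.7,0,0,0,4],[0,0,0,0,0,0,4]]'; python3 -m inch '[[0,0,0,0,0,0,4],[0,0,0,0,0,0,4]]'; python3 plan.py 575.7 172.5 58 70
```

```text
clock: 32.2
tcp_pos: [0.5742, 0.17, 0.0672]
orientation: [-0.003, 0.177, 0.984, -0.001]
wrist_force: [-1.3, -0.7, -1.4]
finger_gap: 0.0457
clock: 32.4
tcp_pos: [0.5785, 0.1717, 0.0726]
orientation: [0.001, 0.177, 0.984, 0.0]
wrist_force: [0.2, 0.4, -1.5]
finger_gap: 0.0454
now [578.5 171.7  72.6] yaw 69.66 tilt 0.17 axis [ 2.9e-03  5.0e-04 -1.0e+00]
rz -0.34 deg; after turn: shift tool cm x 0.29 y -0.02 z 1.46
before turn: shift [ 0.29 -0.02  1.46] q [ 0.16  0.45 -0.15  0.97  0.    0.51] t 32.4
```

```bash
python3 -m inch '[[0.1,0,0.8,0,0,0,4],[0,0,0.3,0,0,0,4],[0,0,0,0,0,0,4],[0,0,0,0,0,0,4]]';python3 -m inch '[[0,0,0.1,0,0,0,4],[0,0,0,0,0,0,4]]'; python3 -m inch '[[0,0,0.1,0,0,0,4],[0,0,0,0,0,0,4]]'; python3 plan.py 575.7 172.5 58 70
```

```text
clock: 32.8
tcp_pos: [0.576, 0.1726, 0.0599]
orientation: [-0.0, 0.176, 0.984, 0.0]
wrist_force: [-0.4, -1.0, -2.0]
finger_gap: 0.0457
clock: 33.0
tcp_pos: [0.5761, 0.1726, 0.0589]
orientation: [0.0, 0.176, 0.984, 0.0]
wrist_force: [0.9, -0.6, -1.8]
finger_gap: 0.0454
clock: 33.2
tcp_pos: [0.5762, 0.1726, 0.058]
orientation: [0.0, 0.176, 0.984, 0.0]
wrist_force: [-0.2, -0.5, -0.7]
finger_gap: 0.046
now [576.2 172.6  58. ] yaw 69.73 tilt 0.03 axis [ 4.e-04  2.e-04 -1.e+00]
rz -0.27 deg; after turn: shift tool cm x 0.04 y -0.03 z 0.00
before turn: shift [ 0.04 -0.03  0.  ] q [ 0.16  0.47 -0.17  0.94  0.    0.51] t 33.2
```

```bash
python3 -m inch '[[0,0,0.1,0,0,0,4],[0,0,0,0,0,0,4]]'; python3 -m inch '[[0,0,0,0,0,0,4.8],[0,0,0,0,0,0,5.8],[0,0,0,0,0,0,6.5],[0,0,0,0,0,0,6.5]]'
```

```text
clock: 33.4
tcp_pos: [0.5763, 0.1727, 0.058]
orientation: [0.0, 0.176, 0.984, 0.0]
wrist_force: [-1.9, -0.3, 6.0]
finger_gap: 0.0455
clock: 33.8
tcp_pos: [0.5761, 0.1725, 0.0567]
orientation: [-0.0, 0.176, 0.984, 0.0]
wrist_force: [-0.2, 0.1, 0.8]
finger_gap: 0.065
```

```bash
python3 -m inch '[[0,0,-1,0,0,0,6.5],[0,0,-2,0,0,0,6.5],[0,0,-4,0,0,0,7],[0,0,-4,0,0,0,8],[0,0,-4,0,0,0,8.5]]'; python3 -m inch '[[0,0,-1,0,0,0,8.5],[0,0,0,0,0,0,8.5]]';python3 - <<'E'
from h import *
p=shot("wrist"); cv2.imwrite("pics/w17.png",p["pixels"][:,:,::-1])
for q in (p,shot("top"),shot("scene")):
  for n in "jar","timer","tray":
    for r in silhouettes(q,n)[:1]:
        P=cloud(q,r["mask"]); zt=np.percentile(P[:,2],98); Q=P[P[:,2]>zt-.006]; A=np.c_[2*Q[:,:2],np.ones(len(Q))]; s=np.linalg.lstsq(A,(Q[:,:2]**2).sum(1),rcond=None)[0]; print(n,rect(P),rect(Q),zt.round(3),s[:2],np.sqrt(s[2]+s[:2]@s[:2]))
E
python3 plan.py 474 395 140 82
```

```text
clock: 34.3
tcp_pos: [0.5758, 0.1725, 0.2091]
orientation: [0.0, 0.176, 0.984, 0.0]
wrist_force: [1.8, -0.2, -0.7]
finger_gap: 0.085
clock: 34.5
tcp_pos: [0.5775, 0.1728, 0.2198]
orientation: [0.003, 0.176, 0.984, 0.001]
wrist_force: [0.2, 0.4, -0.5]
finger_gap: 0.0851
timer (array([485.2, 403.5]), array([85.4, 37.4]), 64.4) (array([484.2, 392.9]), array([58.2, 18. ]), 68.6) 0.062 [0.47973695 0.39290161] 0.016526802540981805
tray (array([586.8,  58.1]), array([108.5, 329.9]), 5.6) (array([586.4,  62.7]), array([108.5, 319. ]), 5.7) 0.015 [0.5923578  0.07001331] 0.11515642056481216
jar (array([567.4, 162.2]), array([20.2, 52.3]), 52.6) (array([554.7, 171.9]), array([2.1, 0. ]), 93.2) 0.092 [0.13968648 0.14886577] 0.4156611682977568
timer (array([470.9, 399.2]), array([58. , 37.8]), 80.0) (array([474.5, 397.8]), array([53.9, 25. ]), 84.5) 0.067 [0.47446316 0.39792323] 0.016867713021049894
tray (array([586.2,  52.8]), array([107.6, 293.7]), 5.6) (array([586.8,  47.2]), array([107.6, 282.4]), 5.6) 0.018 [0.57128593 0.04076464] 0.09634036002400787
jar (array([579. , 168.5]), array([43.9, 49.4]), 54.5) (array([579.4, 170.7]), array([41.2, 44. ]), 10.9) 0.094 [0.57848184 0.17028341] 0.020362554054545363
timer (array([468.5, 436. ]), array([ 55.3, 146.2]), 4.5) (array([477.2, 395.5]), array([57.5, 27.8]), 82.4) 0.062 [0.47904692 0.39347295] 0.018239713334926924
tray (array([587.1,  69.5]), array([117.8, 338.1]), 7.3) (array([587.5,  62.3]), array([110.1, 321.5]), 6.0) 0.016 [0.54967015 0.05211449] 0.13673432333376961
now [576.  172.5 216.5] yaw 69.72 tilt 0.03 axis [-5.e-04  0.e+00 -1.e+00]
rz -12.28 deg; after turn: shift tool cm x 13.19 y 20.61 z 7.65
before turn: shift [17.27 17.34  7.66] q [0.16 0.37 0.09 1.29 0.   0.51] t 35.1
```

View pics/w17.png

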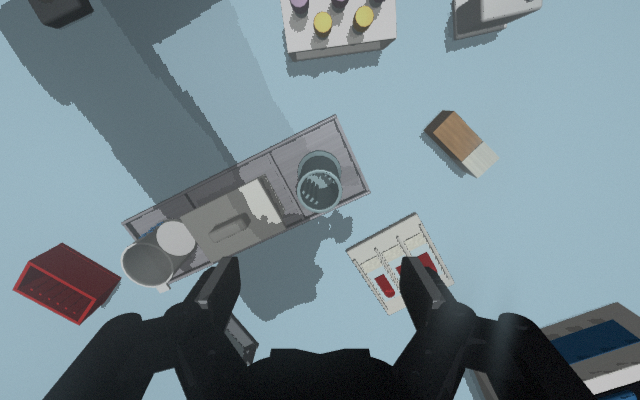

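Jar stands upright in the left bay (318,185). Now the timer, at about (475, 396), yaw -7°.

```bash
python3 -m inch '[[1.5,1.5,0,0,0,-4,8.5],[2.8,3.1,0,0,0,-4,8.5],[2.7,3.5,0,0,0,-4,8.5],[2.6,4,2,0,0,0,8.5],[2.6,4,2,0,0,0,8.5]]';  python3 -m inch '[[1.5,3,2,0,0,0,8.5],[0,0,1,0,0,0,8.5],[0,0,0,0,0,0,8.5],[0,0,0,0,0,0,8.5]]';python3 - <<'E'
from h import *
p=shot("wrist"); cv2.imwrite("pics/w18.png",p["pixels"][:,:,::-1])
for q in (p,):
  for n in ["timer"]:
    for r in silhouettes(q,n)[:1]:
        P=cloud(q,r["mask"]); zt=np.percentile(P[:,2],98); Q=P[P[:,2]>zt-.006]; print(n,rect(P),rect(Q),zt.round(3))
E
python3 plan.py 475 396 30 83
```

```text
clock: 35.6
tcp_pos: [0.4914, 0.3548, 0.1787]
orientation: [0.001, 0.072, 0.997, 0.001]
wrist_force: [0.4, -0.4, 1.0]
finger_gap: 0.0849
clock: 36.0
tcp_pos: [0.4813, 0.3843, 0.1485]
orientation: [0.0, 0.072, 0.997, -0.0]
wrist_force: [-0.5, -0.1, -0.1]
finger_gap: 0.085
timer (array([471.4, 402.9]), array([65.9, 35.1]), 81.6) (array([475.4, 397.4]), array([56. , 25.4]), 81.3) 0.062
now [482.2 384.2 149.4] yaw 81.62 tilt 0.1 axis [ 1.6e-03  8.0e-04 -1.0e+00]
rz -1.38 deg; after turn: shift tool cm x 0.86 y 1.09 z 11.94
before turn: shift [ 0.9   1.06 11.94] q [ 0.54  0.42  0.01  1.15 -0.    0.69] t 36.1
```

View pics/w18.png

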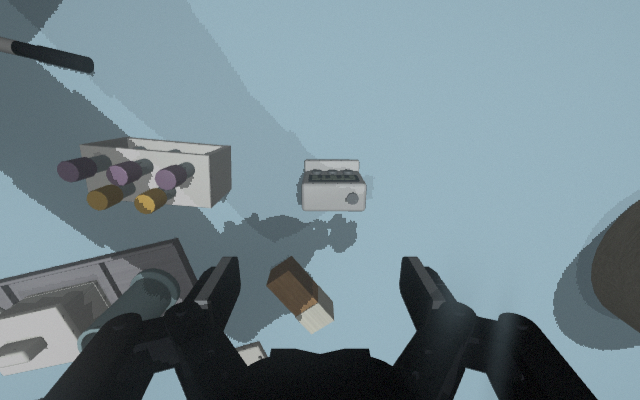

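Timer box top: (475.4, 397.4), 56x25 mm, yaw 81.4°, with the buttons towards the robot (335,175). Descending.

```bash
python3 -m inch '[[0.5,0.6,1,0,0,0.2,8.5],[0.4,0.6,2,0,0,0,8.5],[0,0,2.5,0,0,0,8.5],[0,0,0,0,0,0,8.5],[0,0,0,0,0,0,8.5]]';  python3 plan.py 475.4 397.4 28 81.4
```

```text
clock: 36.6
tcp_pos: [0.4736, 0.3977, 0.0931]
orientation: [-0.0, 0.074, 0.997, -0.0]
wrist_force: [-0.7, 0.1, 0.5]
finger_gap: 0.0849
now [473.6 397.7  93.1] yaw 81.48 tilt 0.06 axis [-9.e-04 -5.e-04 -1.e+00]
rz 0.08 deg; after turn: shift tool cm x -0.19 y -0.00 z 6.51
before turn: shift [-0.19 -0.    6.51] q [ 0.57  0.47 -0.07  1.03  0.    0.72] t 36.6
```

```bash
python3 -m inch '[[-0.1,0,2,0,0,0,8.5],[0,0,2.5,0,0,0,8.5],[0,0,1.5,0,0,0,8.5],[0,0,0.4,0,0,0,8.5],[0,0,0,0,0,0,8.5]]';python3 -m inch '[[0,0,0,0,0,0,8.5]]';  python3 plan.py 475.4 397.4 28 81.4
```

```text
clock: 37.1
tcp_pos: [0.4753, 0.3981, 0.03]
orientation: [0.0, 0.074, 0.997, 0.0]
wrist_force: [0.1, -0.2, 0.6]
finger_gap: 0.085
clock: 37.2
tcp_pos: [0.4759, 0.3986, 0.0309]
orientation: [0.001, 0.074, 0.997, 0.001]
wrist_force: [-0.6, 0.5, 0.4]
finger_gap: 0.085
now [475.9 398.6  30.9] yaw 81.51 tilt 0.15 axis [ 0.0022  0.0015 -1.    ]
rz 0.11 deg; after turn: shift tool cm x 0.03 y -0.13 z 0.29
before turn: shift [ 0.03 -0.13  0.29] q [ 0.57  0.52 -0.15  0.9   0.    0.72] t 37.2
```

```bash
python3 -m inch '[[0,0,0,0,0,0,5],[0,0,0,0,0,0,5],[0,0,0,0,0,0,5],[0,0,0,0,0,0,5],[0,0,0,0,0,0,5]]' 35; python3 -m inch '[[0,0,-1,0,0,0,5],[0,0,-2.5,0,0,0,5],[0,0,-4,0,0,-4,5],[0,0,-4,0,0,-5,5],[0,0,-3,0,0,-5,5]]';  python3 plan.py 672.1 71.5 170 95.65
python3 - <<'E'
from h import *
p=shot("wrist"); cv2.imwrite("pics/w19.png",p["pixels"][:,:,::-1])
E
```

```text
clock: 37.7
tcp_pos: [0.4754, 0.3984, 0.0304]
orientation: [0.001, 0.074, 0.997, 0.001]
wrist_force: [-1.3, -0.9, 5.8]
finger_gap: 0.0555
clock: 38.2
tcp_pos: [0.4749, 0.3982, 0.1772]
orientation: [0.001, -0.05, 0.999, 0.001]
wrist_force: [1.7, 1.1, -1.6]
finger_gap: 0.0555
now [474.9 398.2 177.2] yaw 95.74 tilt 0.11 axis [ 0.0015  0.0011 -1.    ]
rz 0.09 deg; after turn: shift tool cm x -16.41 y -34.45 z 0.72
before turn: shift [-16.35 -34.48   0.71] q [0.57 0.42 0.06 1.22 0.   0.47] t 38.2
```

View pics/w19.png

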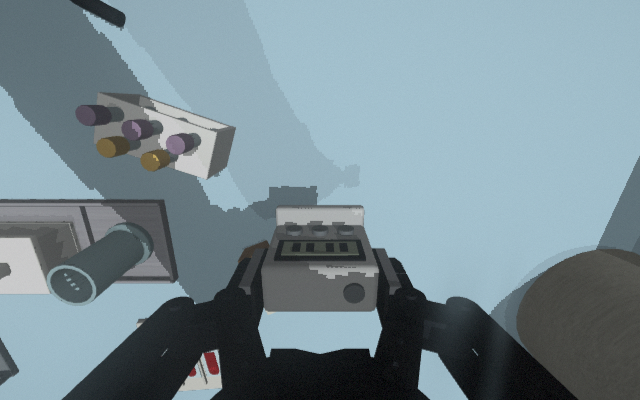

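The timer is held upright, display towards the robot. Carrying it to behind the tray (shift x -16.4, y -34.5).

```bash
python3 -m inch '[[-1,-2,-0.5,0,0,0,5],[-2,-4.3,-0.5,0,0,0,5],[-2,-4.3,0,0,0,0,5],[-2,-4.3,0,0,0,0,5],[-2,-4.3,0,0,0,0,5]]'; python3 -m inch '[[-2,-4.3,0,0,0,0,5],[-2,-4.3,0,0,0,0,5],[-2,-4.3,0,0,0,0,5],[-1.4,-2.4,0,0,0,0,5],[0,0,0,0,0,0,5]]';python3 -m inch '[[0,0,0,0,0,0,5]]'; python3 plan.py 672.1 71.5 80 95.65;python3 - <<'E'
from h import *
p=shot("wrist"); cv2.imwrite("pics/w20.png",p["pixels"][:,:,::-1])
E
```

```text
clock: 38.75
tcp_pos: [0.5831, 0.2141, 0.1843]
orientation: [-0.0, -0.048, 0.999, 0.0]
wrist_force: [0.9, 1.6, -1.4]
finger_gap: 0.0555
clock: 39.25
tcp_pos: [0.6729, 0.0662, 0.1833]
orientation: [-0.0, -0.045, 0.999, -0.0]
wrist_force: [0.6, 0.2, -1.2]
finger_gap: 0.0556
clock: 39.35
tcp_pos: [0.6709, 0.0697, 0.1836]
orientation: [-0.001, -0.047, 0.999, 0.0]
wrist_force: [-0.2, -0.4, -1.0]
finger_gap: 0.0553
now [670.9  69.7 183.6] yaw 95.42 tilt 0.09 axis [-1.5e-03  6.0e-04 -1.0e+00]
rz -0.23 deg; after turn: shift tool cm x -0.14 y 0.17 z 10.36
before turn: shift [-0.15  0.16 10.36] q [-0.02  0.53  0.25  1.3   0.   -0.11] t 39.35
```

View pics/w20.png

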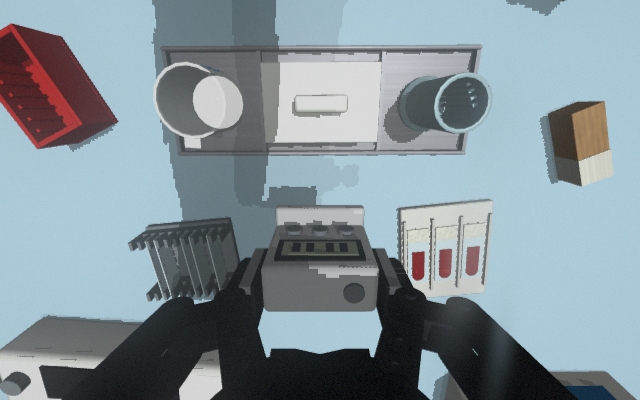

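The timer is in line with the lid's handle (320,103) and square to the tray, with the rack and board clear. Lowering.

```bash
python3 -m inch '[[-0.1,0.1,2.5,0,0,-0.2,5],[0,0,4,0,0,0,5],[0,0,4,0,0,0,5],[0,0,2.8,0,0,0,5],[0,0,0,0,0,0,5]]';python3 -m inch '[[0,0,0,0,0,0,5],[0,0,0,0,0,0,5]]'; python3 plan.py 672.1 71.5 31 95.65;python3 - <<'E'
from h import *
p=shot("wrist"); cv2.imwrite("pics/w21.png",p["pixels"][:,:,::-1])
r=silhouettes(p,"timer")[0];P=cloud(p,r["mask"]); print(rect(P),np.percentile(P[:,2],[2,98]))
r=silhouettes(p,"tray")[0];P=cloud(p,r["mask"]); print(rect(P))
E
```

```text
clock: 39.9
tcp_pos: [0.6673, 0.0733, 0.0464]
orientation: [-0.005, -0.051, 0.999, 0.0]
wrist_force: [-0.9, -0.6, -1.7]
finger_gap: 0.0555
clock: 40.1
tcp_pos: [0.6735, 0.0723, 0.0538]
orientation: [0.002, -0.05, 0.999, -0.0]
wrist_force: [-0.2, 0.5, 0.0]
finger_gap: 0.0555
now [673.5  72.3  53.8] yaw 95.79 tilt 0.22 axis [ 3.8e-03  1.0e-04 -1.0e+00]
rz 0.14 deg; after turn: shift tool cm x 0.15 y -0.06 z 2.28
before turn: shift [ 0.16 -0.06  2.28] q [-0.01  0.6   0.05  1.02  0.   -0.11] t 40.1
(array([705.4,  72.9]), array([ 68.5, 116.7]), 84.8) [0.03029968 0.08568   ]
(array([589.2,  69.4]), array([108.9, 329.5]), 5.6)
```

View pics/w21.png

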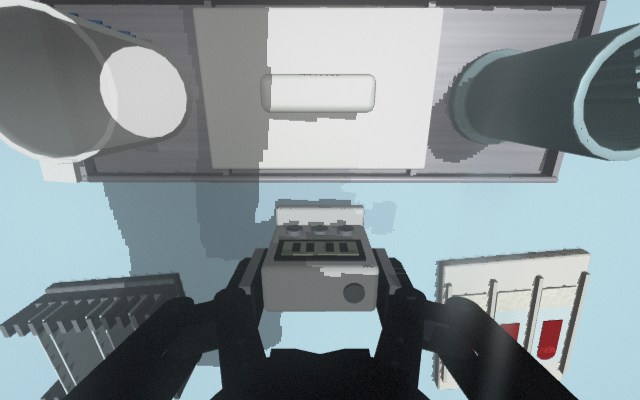

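```bash
python3 -m inch '[[0,0,1.2,0,0,0,5],[0,0,0.6,0,0,0,5],[0,0,0,0,0,0,5],[0,0,0,0,0,0,5]]';python3 plan.py 672.1 71.5 31 95.65;python3 -m inch '[[0,0,0.1,0,0,0,5],[0,0,0,0,0,0,5]]';python3 -m inch '[[0,0,0.1,0,0,0,5],[0,0,0,0,0,0,5]]'; python3 -m inch '[[0,0,0.1,0,0,0,5],[0,0,0,0,0,0,5]]'
```

```text
clock: 40.65
tcp_pos: [0.6716, 0.0714, 0.0325]
orientation: [-0.001, -0.05, 0.999, 0.0]
wrist_force: [-0.4, 0.2, -0.7]
finger_gap: 0.0555
now [671.6  71.4  32.5] yaw 95.72 tilt 0.08 axis [-1.4e-03  1.0e-04 -1.0e+00]
rz 0.07 deg; after turn: shift tool cm x -0.05 y 0.00 z 0.15
before turn: shift [-0.05  0.    0.15] q [-0.01  0.62  0.03  0.98  0.   -0.11] t 40.65
clock: 40.85
tcp_pos: [0.6722, 0.0715, 0.0323]
orientation: [0.0, -0.05, 0.999, 0.0]
wrist_force: [-0.4, -0.6, -1.7]
finger_gap: 0.0553
clock: 41.05
tcp_pos: [0.6722, 0.0715, 0.0312]
orientation: [0.0, -0.05, 0.999, 0.0]
wrist_force: [-0.8, -0.2, -0.9]
finger_gap: 0.0551
clock: 41.25
tcp_pos: [0.6723, 0.0715, 0.0305]
orientation: [0.0, -0.05, 0.999, 0.0]
wrist_force: [0.1, -0.2, 0.6]
finger_gap: 0.0555
```

```bash
python3 -m inch '[[0,0,0.05,0,0,0,5],[0,0,0,0,0,0,5]]';python3 -m inch '[[0,0,0,0,0,0,5.9],[0,0,0,0,0,0,6.8],[0,0,0,0,0,0,6.8],[0,0,0,0,0,0,6.8]]'; python3 -m inch '[[0,0,-1,0,0,0,6.8],[0,0,-2,0,0,0,6.8],[0,0,-4,0,0,0,7],[0,0,-4,0,0,0,8],[0,0,-4,0,0,0,8]]'; python3 -m inch '[[0,0,-4,0,0,0,8],[2,0,-2,0,0,0,8],[0,0,0,0,0,0,8],[0,0,0,0,0,0,8]]'
python3 - <<'E'
from h import *
for cam in ("wrist","scene","top"):
    p=shot(cam); cv2.imwrite(f"pics/f_{cam}.png",p["pixels"][:,:,::-1])
    for n in "tray jar beaker lid trough timer bottle tubestand".split():
      for r in silhouettes(p,n)[:1]:
        P=cloud(p,r["mask"]); zt=np.percentile(P[:,2],97); Q=P[P[:,2]>zt-.006]; A=np.c_[2*Q[:,:2],np.ones(len(Q))]; s=np.linalg.lstsq(A,(Q[:,:2]**2).sum(1),rcond=None)[0]; print(cam,n,r["confidence"],rect(P),rect(Q),zt.round(3),(s[:2]*1000).round(1))
print(get_state()["clock"])
E
```

```text
clock: 41.45
tcp_pos: [0.6723, 0.0715, 0.0304]
orientation: [0.0, -0.05, 0.999, 0.0]
wrist_force: [-1.5, -0.5, 4.8]
finger_gap: 0.0554
clock: 41.85
tcp_pos: [0.672, 0.0715, 0.0294]
orientation: [-0.0, -0.05, 0.999, 0.0]
wrist_force: [-0.4, -0.8, -0.1]
finger_gap: 0.0679
clock: 42.35
tcp_pos: [0.6719, 0.0715, 0.182]
orientation: [0.0, -0.05, 0.999, 0.0]
wrist_force: [-0.1, -0.1, 0.8]
finger_gap: 0.0799
clock: 42.75
tcp_pos: [0.6524, 0.0695, 0.2407]
orientation: [0.001, -0.05, 0.999, -0.0]
wrist_force: [-0.2, 0.4, 0.4]
finger_gap: 0.0802
wrist tray 0.7 (array([586.6,  63.6]), array([109.3, 327.4]), 5.2) (array([587. ,  63.6]), array([107.7, 318.7]), 5.7) 0.015 [582.   65.2]
wrist jar 0.86 (array([577.2, 192.2]), array([93.8, 61. ]), 80.7) (array([577. , 172.3]), array([45. , 44.6]), 35.0) 0.094 [577.  172.2]
wrist beaker 0.78 (array([602.4, -63.1]), array([92.8, 77. ]), 85.2) (array([596.6, -45.4]), array([61.5, 59.9]), 44.6) 0.078 [597.6 -45.3]
wrist lid 0.77 (array([585.2,  58.2]), array([ 70.9, 112.4]), 5.8) (array([587.3,  62.4]), array([14. , 43.5]), 5.8) 0.084 [587.1  62.7]
wrist
[... 1567 characters left out ...]
.76 (array([581.4,  62.4]), array([120.4, 320.1]), 6.5) (array([580.1,  63.6]), array([117.4, 316. ]), 5.9) 0.021 [601.6  67.2]
top beaker 0.67 (array([595.3, -45.2]), array([54. , 58.4]), 44.0) (array([595.2, -45.3]), array([53.9, 58.4]), 44.4) 0.08 [594.9 -44.8]
top trough 0.78 (array([ 598.2, -205.3]), array([97.3, 57.8]), 30.5) (array([ 599.6, -205. ]), array([91.8, 56.4]), 30.1) 0.054 [ 599.2 -204.1]
top bottle 0.78 (array([ 475.7, -401.9]), array([47.8, 59.4]), 61.4) (array([ 470.1, -400.9]), array([21.1, 22.7]), 25.0) 0.123 [ 470.4 -401. ]
top tubestand 0.56 (array([443.2, 217.9]), array([ 59. , 182.4]), 2.9) (array([444.4, 206.5]), array([ 39.2, 165.1]), 9.4) 0.101 [474.8 211.9]
44.1
```

View pics/f_wrist.png

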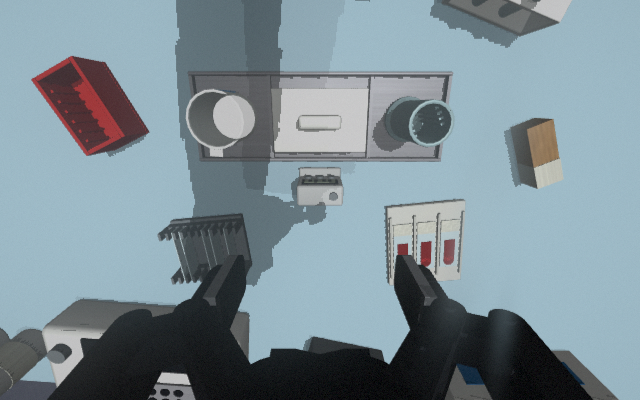

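View pics/f_scene.png

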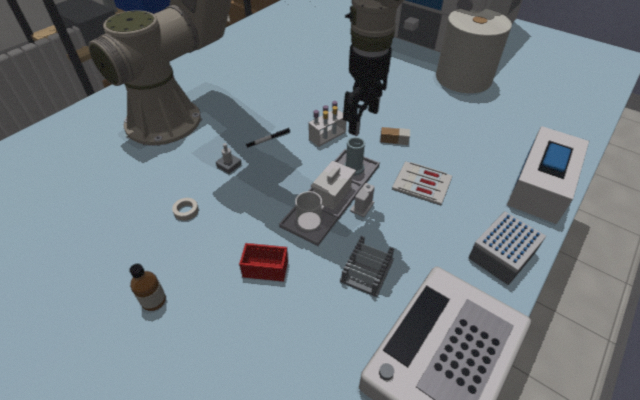

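Final views: the jar is in the left bay, the lidded trough is in the middle bay, the beaker is in the right bay, and the timer is behind the lid. The bottle, tube stand and red decoy are unmoved, and the gripper is clear of everything.

```bash
python3 -c "
from workcell import workorder
print(workorder.hand_in())"
```

```text
the job is handed in; nothing more can be done
None
```

All five things are set out as asked, and the job was handed in at about 44 s of the 122 s allowed. The board is at the tray's left end, so the jar went in the left bay and the beaker in the right bay by the drying rack. The trough is lengthwise in the middle bay with its lid on. The timer stands about 9 mm behind the tray, square to it, with its display towards the robot. Each was lowered until it touched (at most 13 N at the wrist), then released.

In the last wrist-camera picture, positions compare with the tray's (587.0, 63.6) mm, yaw 5.7°:

| Thing | Measured (mm) | Aim (mm) | Note |
|---|---|---|---|
| Jar | 577.0, 172.3 | 576.2, 173 | in the left bay |
| Beaker | 597.6, -45.3 | 597.8, -45.9 | in the right bay |
| Lid | 587, 62.5 | over the trough | 5.8°, sitting level at the right height |
| Timer | 672.1, 71.4 (its box) | 672.6, 72.1 | 5.7° |

**Checks that disagreed:**
- **Scene and top cameras:** they differed from the wrist camera by about 1–7 mm, partly because the arm or other things were in the way.
- **Trough:** the networks took the red look-alike for it in the last wrist and top pictures. It was checked directly before the lid went on, within about 1 mm of the middle of its bay.
- **Tube stand:** the networks gave no usable position at the end. In the picture it looks unmoved. The bottle measured within about 2 mm of its starting position.

I also once typed the wrong sign in a move towards the jar. The hand was empty and nothing was touched.

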